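# Ready the double-lidded rosin tin: park the scraper, seat the lids, lift off the outer lid

### The arm

A 6-joint arm with a two-finger parallel gripper is mounted at the origin on the work surface. World frame = base frame: x ahead of the robot, y to its left, z up, the work surface at z = 0. Lengths are in mm, angles in rad, forces in N, time in s.
With the tool pointing down it reaches from about 275 to 1000 mm from the base axis. Payload 8.4 kg.
Tool frame: the origin (TCP) lies between the finger pads; the fingertips stand r.nose_length ahead of it and the grasp point (between the pads) lies 8 mm behind it (r.nose_length is the distance from the TCP to the fingertips, in mm); y points along the fingers, x is the direction in which the jaws open and shut, and the axes are right-handed (so a half turn about y gives the same grasp; the last joint's range is limited). The gripper opens to 85 mm and grips with 20 to 120 N. Pads are 22 mm wide; open, the fingers measure 114 mm over their backs; the gripper's body (76 mm by 85 mm) begins 54 mm behind the grasp point. The pads swing forward as they close: fully open they stand 13 mm farther back than shut.
Start: joints at [1.283, 0.353, 1.633, -0, 1.155, -0.002], TCP at [176.202, 599.651, 242.281] pointing down, gripper open.
Joint ranges: [-2.63, 2.63], [-0.92, 2.1], [0.06, 2.66], [-1.3, 4.44], [0, 2.69], [-3.02, 3.02]. Speed limits (rad/s): [2.22, 2.22, 2.79, 3.14, 3.14, 3.14].

### API

Orientations are given as [roll, pitch, yaw] about the fixed x, y, z axes, in that order (R = Rz(yaw) Ry(pitch) Rx(roll)).
In Python, from rig import r, cams, order gives the robot as it stands. The module is installed in compiled form; this text tells all that it offers.
- The arm moves only by the shell command python3 -m crank 'ROWS' [FORCE]. ROWS is JSON, a list of rows, each a list of 7 numbers: the turn, a rotation vector about the tool's x, y, z in degrees, then the shift along the tool's x, y, z in cm, then the opening, from -1 (shut) to 1 (fully open). A call has exactly 10 rows; each row shifts and turns the pose as measured when the row begins, along the tool's axes as they then stand; what a row does not reach is not made up. A row lasts 1/12 s, in which the tool goes at most 41.7 mm and 7.16 degrees, less where a joint would pass 70% of its speed; a pose out of reach is approached as far as the arm can. A call with a gripper value outside its range is refused whole. The fingers move at their own pace and stop on an object; FORCE is the grip in N (left out, the last holds). Time passes only in rows, so rows that do not move let the fingers close, or fill a call up. It gives the time, the measured TCP pose, the force and the opening at its end, in the units of the state.
- r.sense(): the state, without advancing time (a new reading comes with each control period).
- cams.grab_frame(name): name is "scene" or "top"; returns the picture (400x640x3 uint8, blue, green, red); there is no depth.
- cams.camera_info(name): a dict with "intrinsics" (3x3 intrinsics, pixels), "view" (4x4, takes a point from world to camera coordinates). Camera axes: x right, y up, looking along -z (the intrinsics and any distortion apply to the point x, -y, -z); pixel columns grow to the right and rows downward; lengths in mm; the calibration is good to about 2 mm. A picture is of the moment at which its call begins. camera_info takes no time and is no camera call.
- order.sign_off(): hands the job in, once; it reports no verdict.
The state is a dict: "clock": time; "qpos": joint angles; "qvel": joint speeds; "joint_efforts": joint torques, N m; "eef_pos": TCP position; "tcp_rot": TCP orientation; "contact_force": force on the tool from outside, world axes, zero at the start; "wrist_torque": the same for the moment, N m; "opening": opening from 0.0 (shut) to 1.0 (fully open).
Only numpy, scipy, OpenCV 4.12 (cv2) and the standard library are available. Lean on these libraries where they do the work, as an engineer would, in place of code of your own. Each camera call takes 0.05 s, during which the arm holds its last target.

### The job

Get the rosin flux tin ready for dipping: first take the scraper that lies across the open tin and slide it blade first, fully home, into the slot of the layered tool rack, and let go of it. Then lift the nested pair of lids together by the wide brim of the inner one, lower it gently (not dropped) onto the tin until the inner lid is fully seated in the mouth, and take the outer lid off by itself, leaving the inner lid seated and undisturbed. Finish while still holding the outer lid in the gripper, level over the tin and at least 6 cm above where it sat, ready to cap it again; leave the tin standing where it is and do not disturb the other things on the bench.

Things in the scene. Friction and masses are not known exactly. Their poses are not given: they have to be found in the camera images.
- tin: round steel flux tin, open at the top, loose, standing upright, about 0.3 kg: 60 mm outside diameter, 42 mm high, mouth 53 mm in diameter, wall 3.5 mm; the solid amber rosin cake inside is 18 mm below the rim. At the start the scraper lies flat across its rim. Origin: centre of the underside, z up.
- tin_mouth (a point): centre of the tin's mouth, level with the rim, 42 mm above the tin's origin.
- inner_lid: inner (dipping) lid, loose, round, aluminium, 60 g: from below a plug 49 mm across, 10 mm deep (chamfered; 2 mm play all round in the mouth), a brim 66 mm across, 10 mm thick (3 mm beyond the tin), a neck 39 mm across, 8 mm high, with a 20 mm opening. Starts upright on its plug on the bench, outer lid on it. Origin: centre of the plug's underside, z up; 32 mm above the tin's origin when seated.
- brim (a point): centre of the inner lid's brim at half its thickness, 15 mm above the lid's origin: grip across here (66 mm) to carry both lids.
- outer_lid: outer lid, a loose round steel cap, 40 g, 20 mm high: lower half a skirt, 51 mm outside, 43 mm inside, that sits loosely round the inner lid's neck and rests on its brim, not fastened; upper half a solid head 54 mm across, to be gripped by its sides. Origin: centre of the skirt's underside, z up; 20 mm above the inner lid's origin when nested.
- scraper: flat scraper, loose, 45 g: dark wooden handle 95 x 16 mm, 10 mm thick; steel blade 75 x 22 mm, 2.5 mm thick; undersides flush. Origin: on the underside at the shoulder between handle and blade; x to the blade's tip, z up (handle x = -95 to 0 mm, blade 0 to 75 mm). It balances 5 mm on the blade side of the origin.
- scraper_tip (a point): middle of the blade's end edge, 75 mm ahead of the scraper's origin.
- rack: fixed tool rack: wooden layers under a clear cover, 90 x 90 mm, 49 mm high (behind: a block with drivers, x to 84 mm, 114 mm high). Its front (-x face, 45 mm from the origin) has one level, central slot along +x: 28 mm wide, 36 to 42.5 mm above the bench, 85 mm deep. The blade goes in flat, as it lies on the tin, until the handle's shoulder meets the cover. Origin: on the underside, z up.
- slot_mouth (a point): middle of the slot's floor at the front face of the rack (36 mm above the bench).
- spool: bystander: spool of solder wire standing upright, 62 mm in diameter, 40 mm high; origin centre of the underside.
- multimeter: bystander: handheld multimeter lying flat, 145 x 72 x 43 mm; origin centre of the underside, x along it.
- battery: bystander: block battery lying flat, 49 x 26 x 17 mm; origin centre of the underside, x along it.
- tape: bystander: roll of brown tape lying flat, 90 mm in diameter, 48 mm high; origin centre of the underside.
- fuse_box: bystander: small carton, 34 mm cube; origin centre of the underside.
- cutters: bystander: side cutters lying flat, about 130 x 70 x 11 mm; origin near the pivot, x towards the jaws.
- driver: bystander: screwdriver lying flat, 170 mm long, 26 mm thick; origin at its middle, x towards its tip.

How it is judged:
By the outcome, as a careful person would: the job done as asked, in the order asked, and still so for the second after the job is handed in, while the arm keeps its last pose, push and grip.
It also fails if it takes over 61 s, if anything falls off the work surface, if the arm or the gripper's body presses on something with over 40 N, if the wrist force passes 120 N, or if a joint passes its speed limit or range.

## Working session

There is one attempt and no reset: what is moved stays moved. The work goes in short steps, Python scripts to look and compute and a shell command to move; the robot and the scene stay as the last step left them, time stands still between calls to the robot, and variables do not carry over. Pictures are saved under pics/ and viewed, and the job is handed in when it is done.

```bash
mkdir -p pics; python3 - <<'E'
from rig import r,cams,order
import cv2
print(r.sense(), r.nose_length)
for n in ("scene","top"):
    im=cams.grab_frame(n); cv2.imwrite(f"pics/{n}0.png",im)
    print(cams.camera_info(n))
E
```

```text
{'clock': 0.0, 'qpos': array([ 1.28259201e+00,  3.53660075e-01,  1.63412902e+00,  2.94427426e-05,
        1.15517390e+00, -2.42314876e-03]), 'qvel': array([-1.20563410e-03, -4.58360975e-04,  5.33226752e-04, -3.58759234e-05,
       -3.40135114e-04,  1.20295155e-03]), 'joint_efforts': array([-6.71200542e-04, -6.05254054e+01, -3.42082357e+01, -1.38717905e-04,
        9.29360715e-03,  3.81022190e-06]), 'eef_pos': array([176.06933114, 599.21821692, 241.55639684]), 'tcp_rot': array([-1.57076609e+00,  1.37027540e-03,  1.28500328e+00]), 'contact_force': array([-0.56595273, -0.44039177,  0.24132598]), 'wrist_torque': array([-0.01452905, -0.02203397,  0.01127381]), 'opening': 0.9988210964542996} 11.0
{'intrinsics': array([[520.22355174,   0.        , 324.90044354],
       [  0.        , 520.22355174, 204.37442872],
       [  0.        ,   0.        ,   1.        ]]), 'view': array([[-6.06772139e-01,  7.94854312e-01, -5.84762870e-03,
         2.70928710e+02],
       [-5.68141710e-01, -4.28536810e-01,  7.02546226e-01,
         2.91650578e+02],
       [ 5.55915973e-01,  4.29607758e-01,  7.11614085e-01,
        -1.52390293e+03],
       [ 0.00000000e+00,  0.00000000e+00,  0.00000000e+00,
         1.00000000e+00]])}
{'intrinsics': array([[452.56560534,   0.        , 321.79352464],
       [  0.        , 452.56560534, 198.7691309 ],
       [  0.        ,   0.        ,   1.        ]]), 'view': array([[ 1.08150689e-02, -9.99914342e-01,  7.37177671e-03,
         8.13868645e+01],
       [ 9.88420890e-01,  1.18060323e-02,  1.51277100e-01,
        -5.47298359e+02],
       [-1.51351173e-01,  5.65034584e-03,  9.88463907e-01,
        -9.19371909e+02],
       [ 0.00000000e+00,  0.00000000e+00,  0.00000000e+00,
         1.00000000e+00]])}
```

View pics/scene0.png

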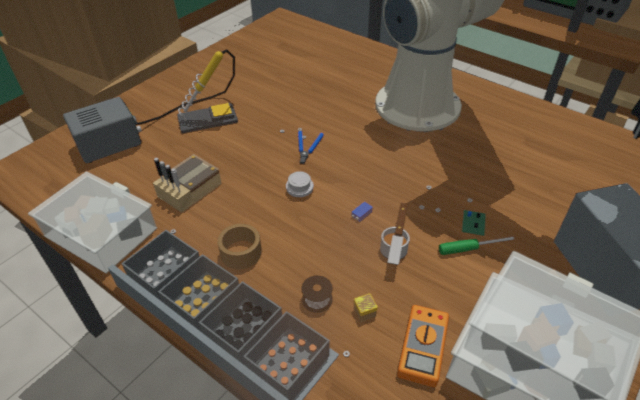

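View pics/top0.png

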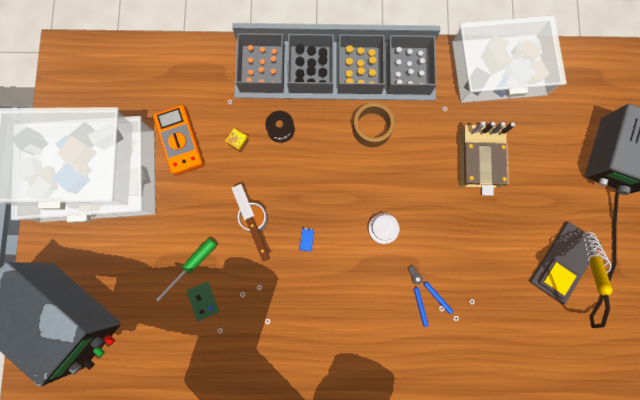

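The top view shows the tin at (252,216), with the scraper's blade tip near (237,186) and its handle end near (265,257). The lids are at (384,228) and the rack is near (486,162), its front facing the robot. I'll enlarge these next.

```bash
python3 - <<'E'
import cv2
t=cv2.imread("pics/top0.png"); s=cv2.imread("pics/scene0.png")
def crop(im,x0,y0,w,h,k,n):
    c=cv2.resize(im[y0:y0+h,x0:x0+w],None,fx=k,fy=k,interpolation=cv2.INTER_CUBIC)
    for i in range(0,w,10): cv2.putText(c,str(x0+i),(i*k,8),0,.3,(0,255,255),1); cv2.line(c,(i*k,10),(i*k,14),(0,255,255),1)
    for i in range(0,h,10): cv2.putText(c,str(y0+i),(0,i*k+3),0,.3,(0,255,255),1); cv2.line(c,(22,i*k),(26,i*k),(0,255,255),1)
    cv2.imwrite(f"pics/{n}.png",c)
crop(t,215,175,70,95,6,"t_tin"); crop(t,360,205,50,50,8,"t_lid"); crop(t,445,110,80,100,6,"t_rack")
crop(s,360,200,70,75,8,"s_tin"); crop(s,270,160,60,50,8,"s_lid"); crop(s,145,145,85,70,8,"s_rack")
E
```

```text
(no output)
```

View pics/t_tin.png

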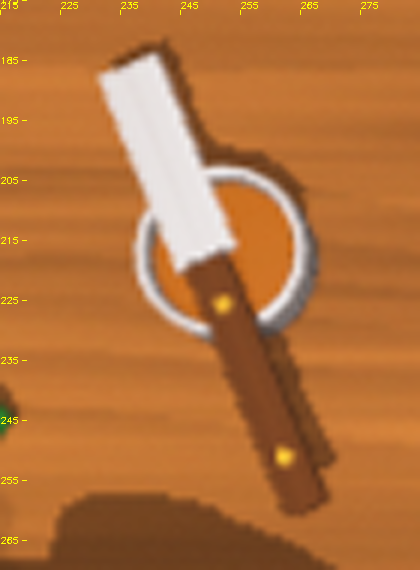

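View pics/t_lid.png

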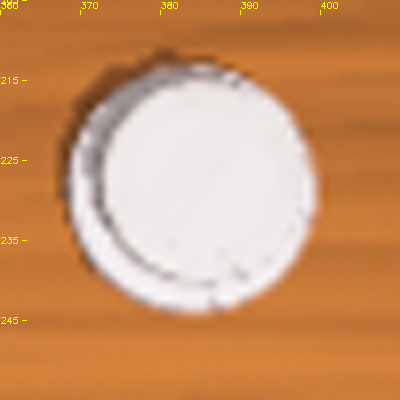

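View pics/t_rack.png

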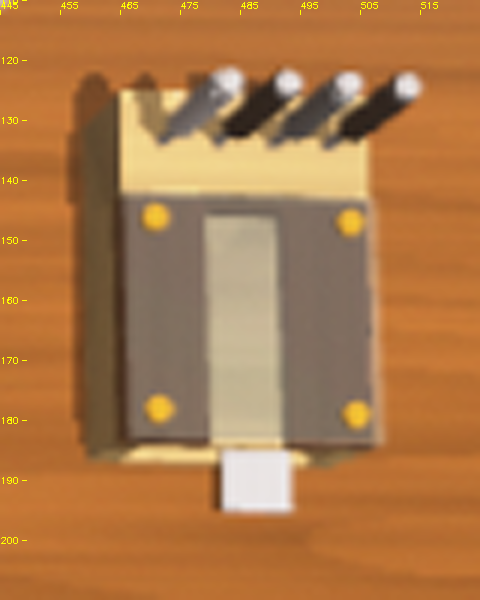

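View pics/s_tin.png

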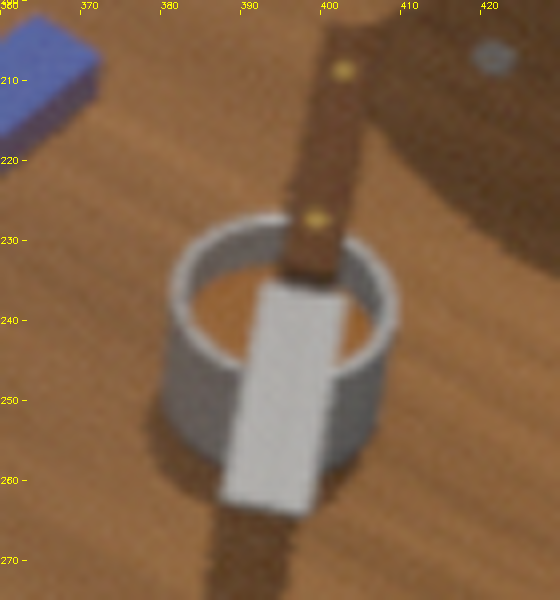

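View pics/s_lid.png

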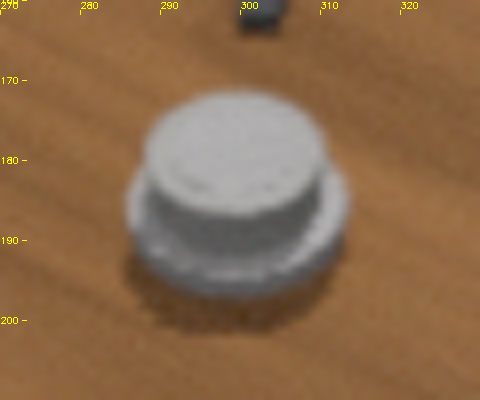

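View pics/s_rack.png

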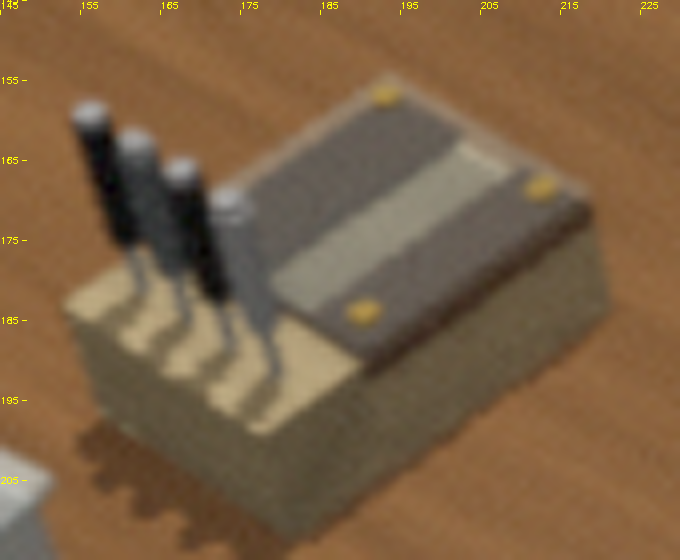

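```bash
cat > h.py <<'E'
import numpy as np, cv2
from rig import r,cams,order
I={n:cams.camera_info(n) for n in("scene","top")}
def proj(n,P):
    P=np.atleast_2d(P).astype(float); V=I[n]['view']; K=I[n]['intrinsics']
    c=P@V[:3,:3].T+V[:3,3]; c=c*[1,-1,-1]; q=c@K.T; return q[:,:2]/q[:,2:]
def back(n,uv,z):
    V=I[n]['view'];K=I[n]['intrinsics']; uv=np.atleast_2d(uv).astype(float)
    d=np.c_[uv,np.ones(len(uv))]@np.linalg.inv(K).T*[1,-1,-1]; d=d@V[:3,:3]; o=-V[:3,:3].T@V[:3,3]
    return o+d*((z-o[2])/d[:,2])[:,None]
def crop(im,x0,y0,w,h,k,n):
    c=cv2.resize(im[y0:y0+h,x0:x0+w],None,fx=k,fy=k,interpolation=cv2.INTER_CUBIC)
    for i in range(0,w,10): cv2.putText(c,str(x0+i),(i*k,8),0,.3,(0,255,255),1); cv2.line(c,(i*k,10),(i*k,14),(0,255,255),1)
    for i in range(0,h,10): cv2.putText(c,str(y0+i),(0,i*k+3),0,.3,(0,255,255),1); cv2.line(c,(22,i*k),(26,i*k),(0,255,255),1)
    cv2.imwrite(f"pics/{n}.png",c)
E
python3 - <<'E'
from h import *
np.set_printoptions(precision=1,suppress=True)
print("rack top cover FL FR BL BR",back("top",[[466,184],[508.5,184],[465.5,142.5],[506.5,143]],49))
print("rack top screws",back("top",[[471,146],[503.5,147],[471.5,178],[504,179]],49))
print("slot strip ",back("top",[[479,146],[491.5,146],[480,184.5],[492.5,184.5]],42))
print("rack scene F-right? corners",back("scene",[[193,154],[219,170],[190.5,191.5]],49))
print("scene screws",back("scene",[[193,157],[212.5,168.5],[190.5,184]],49))
print("card z0",back("top",[[482,185],[492,185],[482,195],[493.5,195]],0),"z36",back("top",[[482,185],[492,185],[482,195],[493.5,195]],36))
# tin
print("tin ",back("top",[[237,217],[268,217],[252.5,203],[252.5,231.5]],42))
print("tin scene",back("scene",[[380.5,238.5],[409,238.5],[394,227],[396,250]],42))
# scraper top of blade z 44.5, handle 52
print("blade tip L,R; shoulder L,R",back("top",[[231.5,187.5],[242,183.5],[244.5,220.5],[254.5,215.5]],44.5))
print("handle end L,R, shoulder",back("top",[[263,261],[270,257.5],[246,220],[253,217]],52))
print("rivets",back("top",[[252,225.5],[262.3,251]],52))
print("scene blade",back("scene",[[387,262.5],[398.5,264.5],[391.5,236],[402.5,237]],44.5))
print("scene rivets",back("scene",[[402,208.5],[398.5,227.3]],52))
# lids
print("head top",back("top",[[372,228],[398,228],[385,214.5],[385,240.5]],40), "brim", back("top",[[368.5,228],[399.5,228],[384,213],[384,243.8]],20))
print("scene head",back("scene",[[288,179],[310.3,179],[299,171.5],[299,187]],40),"brim",back("scene",[[285.5,186],[313,186],[299,195]],20))
E
```

```text
rack top cover FL FR BL BR [[ 580.5 -217.9   49. ]
 [ 581.6 -308.3   49. ]
 [ 671.3 -220.2   49. ]
 [ 671.4 -308.7   49. ]]
rack top screws [[ 663.7 -231.8   49. ]
 [ 662.4 -301.7   49. ]
 [ 593.6 -230.1   49. ]
 [ 592.3 -299.3   49. ]]
slot strip  [[ 665.9 -251.6   42. ]
 [ 666.2 -278.7   42. ]
 [ 581.1 -250.2   42. ]
 [ 581.4 -276.9   42. ]]
rack scene F-right? corners [[ 584.9 -307.4   49. ]
 [ 588.3 -212.3   49. ]
 [ 680.9 -211.2   49. ]]
scene screws [[ 592.8 -298.7   49. ]
 [ 593.9 -228.8   49. ]
 [ 663.5 -230.2   49. ]]
card z0 [[ 588.  -269.8    0. ]
 [ 588.3 -292.2    0. ]
 [ 565.4 -268.8    0. ]
 [ 565.7 -294.5    0. ]] z36 [[ 581.2 -256.6   36. ]
 [ 581.5 -278.2   36. ]
 [ 559.4 -255.7   36. ]
 [ 559.7 -280.4   36. ]]
tin  [[505.3 265.7  42. ]
 [506.  200.5  42. ]
 [535.4 234.1  42. ]
 [475.1 232.1  42. ]]
tin scene [[531.6 214.   42. ]
 [495.1 262.4  42. ]
 [486.3 219.4  42. ]
 [538.7 257.1  42. ]]
blade tip L,R; shoulder L,R [[567.7 279.4  44.5]
 [576.6 257.4  44.5]
 [497.8 249.3  44.5]
 [508.6 228.7  44.5]]
handle end L,R, shoulder [[414.  207.   52. ]
 [421.3 192.8  52. ]
 [498.1 244.9  52. ]
 [504.6 230.6  52. ]]
rivets [[486.8 232.1  52. ]
 [434.4 209.1  52. ]]
scene blade [[579.7 260.9  44.5]
 [570.  282.2  44.5]
 [513.5 229.9  44.5]
 [501.8 250.1  44.5]]
scene rivets [[436.7 208.2  52. ]
 [489.4 231.7  52. ]]
head top [[485.5 -18.8  40. ]
 [486.1 -73.7  40. ]
 [514.5 -46.5  40. ]
 [459.5 -46.   40. ]] brim [[487.2 -13.7  20. ]
 [488.  -80.4  20. ]
 [520.1 -47.4  20. ]
 [453.7 -46.7  20. ]]
scene head [[505.5 -65.5  40. ]
 [473.5 -23.   40. ]
 [469.  -61.6  40. ]
 [511.2 -26.9  40. ]] brim [[512.3 -69.2  20. ]
 [472.3 -16.2  20. ]
 [516.7 -23.5  20. ]]
```

```bash
cat >> h.py <<'E'
from scipy.spatial.transform import Rotation as Ro
def plan(xyz,yaw,N,pos=None,rot=None,roll=-np.pi/2,pitch=0):
    s=r.sense(); p=np.array(s['eef_pos'] if pos is None else pos); R=Ro.from_euler('xyz',s['tcp_rot'] if rot is None else rot)
    T=Ro.from_euler('xyz',[roll,pitch,yaw]); tot=(R.inv()*T).as_rotvec()
    for i in range(N):
        d=R.inv().apply((np.array(xyz)-p)/(N-i)); w=(R.inv()*T).as_rotvec()/(N-i)
        a=np.r_[np.round(np.degrees(w),1),np.round(d/10,2)]
        print('['+','.join(f'{v:g}' for v in a)+',G],')
        p=p+R.apply(a[3:]*10); R=R*Ro.from_rotvec(np.radians(a[:3]))
    print("tot deg",np.degrees(tot),"end err",np.array(xyz)-p)
def st():
    s=r.sense(); print("t",round(float(s['clock']),2),"p",np.round(s['eef_pos'],1),"rpy",np.round(s['tcp_rot'],3),"F",np.round(s['contact_force'],1),"T",np.round(s['wrist_torque'],2),"op",round(float(s['opening']),3),"q",np.round(s['qpos'],2))
E
python3 - <<'E'
from h import *
print("card cand",proj("scene",[[560,-268,36],[560,-256,36],[560,-280,36],[582,-268,36]]))
plan([460.5,220.2,130],1.984,12)
E
```

```text
card cand [[212.19651663 158.97616008]
 [215.57443905 160.85840316]
 [208.84523643 157.10876256]
 [205.74408272 163.58676209]]
[-0,-3.3,-0,-2.36,0.93,-3.16,G],
[-0,-3.3,-0,-2.54,0.93,-3.02,G],
[-0,-3.3,-0,-2.71,0.93,-2.87,G],
[-0,-3.4,-0,-2.87,0.93,-2.71,G],
[-0,-3.3,-0,-3.03,0.93,-2.54,G],
[-0,-3.4,-0,-3.17,0.94,-2.36,G],
[-0,-3.3,-0,-3.3,0.93,-2.17,G],
[-0,-3.4,-0,-3.42,0.94,-1.97,G],
[-0,-3.3,-0,-3.53,0.93,-1.77,G],
[-0,-3.4,-0,-3.63,0.94,-1.56,G],
[-0,-3.3,-0,-3.71,0.93,-1.34,G],
[-0,-3.4,-0.1,-3.79,0.94,-1.13,G],
tot deg [-2.52161377e-02 -4.00504127e+01 -6.57410979e-02] end err [-0.03115754  0.03021687  0.02042705]
```

```bash
python3 -m crank '[[0,-3.3,0,-2.36,0.93,-3.16,0],[0,-3.3,0,-2.54,0.93,-3.02,0],[0,-3.3,0,-2.71,0.93,-2.87,0],[0,-3.4,0,-2.87,0.93,-2.71,0],[0,-3.3,0,-3.03,0.93,-2.54,0],[0,-3.4,0,-3.17,0.94,-2.36,0],[0,-3.3,0,-3.3,0.93,-2.17,0],[0,-3.4,0,-3.42,0.94,-1.97,0],[0,-3.3,0,-3.53,0.93,-1.77,0],[0,-3.4,0,-3.63,0.94,-1.56,0]]'; python3 -c "
from h import *
st(); plan([460.5,220.2,120],1.984,6)
im=cams.grab_frame('top'); cv2.imwrite('pics/top1.png',im)
print('batt',back('top',[[301,239],[313,239],[307,228],[307,250]],17),'driver',back('top',[[205,248],[215,243],[217,239]],13))"
```

```text
clock: 0.93
eef_pos: [417.8, 282.8, 144.3]
tcp_rot: [-1.571, -0.004, 1.905]
contact_force: [-0.5, 0.7, -0.4]
opening: 0.497
t 0.93 p [417.8 282.8 144.3] rpy [-1.571 -0.004  1.905] F [-0.5  0.7 -0.4] T [-0.02  0.02  0.05] op 0.497 q [ 0.59  0.29  1.98  0.    0.87 -1.32]
[0,-0.8,0,-1.22,0.4,-0.33,G],
[0,-0.7,0,-1.23,0.4,-0.31,G],
[0,-0.8,0.1,-1.23,0.4,-0.3,G],
[0,-0.7,0,-1.23,0.4,-0.28,G],
[0,-0.8,0.1,-1.23,0.4,-0.27,G],
[0,-0.7,0,-1.24,0.41,-0.25,G],
tot deg [ 0.03283716 -4.53093904  0.22049492] end err [ 0.0099403  -0.00048571  0.03066853]
batt [[462.14340344 131.17048936  17.        ]
 [462.43407011 105.40807456  17.        ]
 [485.94921207 118.66344867  17.        ]
 [438.8012202  117.92035411  17.        ]] driver [[440.79445957 336.95045116  13.        ]
 [451.72625855 316.0224132   13.        ]
 [460.35495192 312.12250742  13.        ]]
```

```bash
python3 -m crank '[[0,-0.8,0,-1.22,0.4,-0.33,-0.1],[0,-0.7,0,-1.23,0.4,-0.31,-0.1],[0,-0.8,0,-1.23,0.4,-0.3,-0.1],[0,-0.7,0,-1.23,0.4,-0.28,-0.1],[0,-0.8,0,-1.23,0.4,-0.27,-0.1],[0,-0.7,0,-1.24,0.41,-0.25,-0.1],[0,0,0,0,1,0,-0.1],[0,0,0,0,1,0,-0.1],[0,0,0,0,1,0,-0.1],[0,0,0,0,0,0,-0.1]]'; python3 -c "
from h import *
st(); plan([460.5,220.2,39],1.984,6)
im=cams.grab_frame('top'); crop(im,200,160,120,110,6,'top2')
im=cams.grab_frame('scene'); crop(im,350,150,100,130,4,'scene2')
print(proj('top',[460.5,220.2,47]),proj('scene',[460.5,220.2,47]))
"
```

```text
clock: 1.82
eef_pos: [465.5, 206.8, 81.9]
tcp_rot: [-1.565, -0.001, 1.982]
contact_force: [0.3, -1.0, 0.2]
opening: 0.451
t 1.82 p [465.5 206.8  81.9] rpy [-1.565e+00 -1.000e-03  1.982e+00] F [ 0.3 -1.   0.2] T [-0.02 -0.01 -0.02] op 0.451 q [ 0.41  0.4   2.    0.    0.75 -1.57]
[-0.1,-0,0,0.24,0.72,-0.02,G],
[-0,-0,0,0.24,0.71,-0.02,G],
[-0.1,-0,0,0.24,0.72,-0.01,G],
[-0,-0,0,0.24,0.71,-0.01,G],
[-0.1,-0.1,0,0.23,0.72,-0.02,G],
[-0,-0,0,0.24,0.71,-0.01,G],
tot deg [-0.34424302 -0.10512795  0.03172117] end err [ 0.04347151 -0.01820521 -0.02292223]
[[257.62856568 238.39323787]] [[400.78139831 218.6699485 ]]
```

View pics/top2.png

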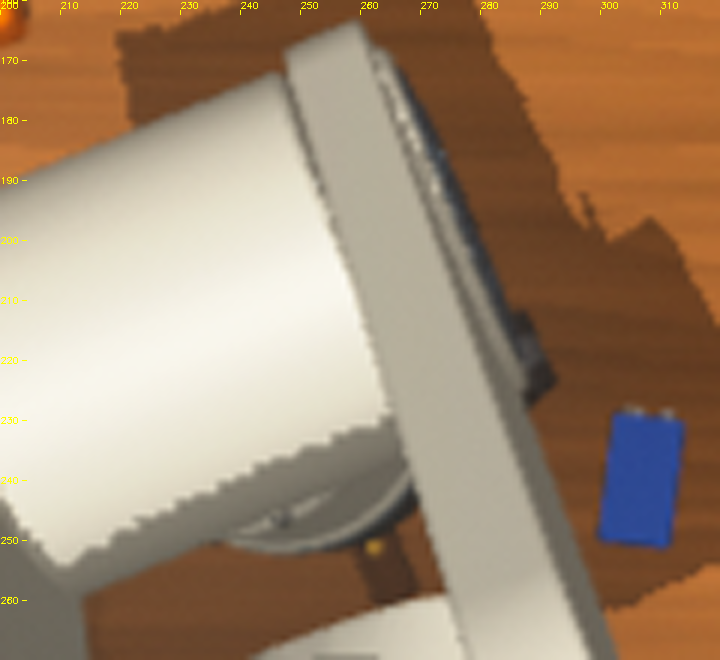

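View pics/scene2.png

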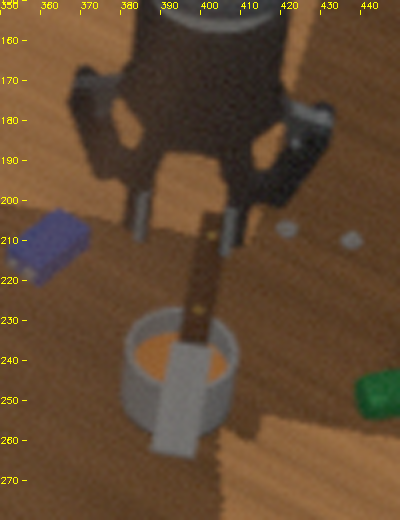

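The scene view shows the fingers straddling the handle. Their midpoint is about (396,211) and the handle is at about (401,213), which agrees with the 14 mm overshoot I measured. I'll correct that and go down.

```bash
python3 -m crank '[[0,0,0,0.5,0.2,0,-0.1],[0,0,0,0.6,0.4,0,-0.1],[0,0,0,0.3,0.6,0,-0.1],[0,0,0,0,0.8,0,-0.1],[0,0,0,0,0.8,0,-0.1],[0,0,0,0,0.8,0,-0.1],[0,0,0,0,0.4,0,-0.1],[0,0,0,0,0.2,0,-0.1],[0,0,0,0,0,0,-0.1],[0,0,0,0,0,0,-0.1]]'; python3 -c "
from h import *
st(); plan([460.5,220.2,39],1.984,2)
im=cams.grab_frame('scene'); crop(im,350,150,100,130,4,'scene3')
"
```

```text
clock: 2.75
eef_pos: [459.4, 223.3, 37.2]
tcp_rot: [-1.567, -0.001, 1.985]
contact_force: [0.0, -0.7, 0.5]
opening: 0.455
t 2.75 p [459.4 223.3  37.2] rpy [-1.567e+00 -1.000e-03  1.985e+00] F [ 0.  -0.7  0.5] T [-0.02  0.01  0.04] op 0.455 q [ 0.45  0.48  2.02  0.    0.65 -1.54]
[-0.1,0,0,-0.16,-0.09,0.01,G],
[-0.1,0.1,0,-0.16,-0.09,0.01,G],
tot deg [-0.21363205  0.05826231  0.04049604] end err [ 0.02764332 -0.04136536 -0.03358569]
```

View pics/scene3.png

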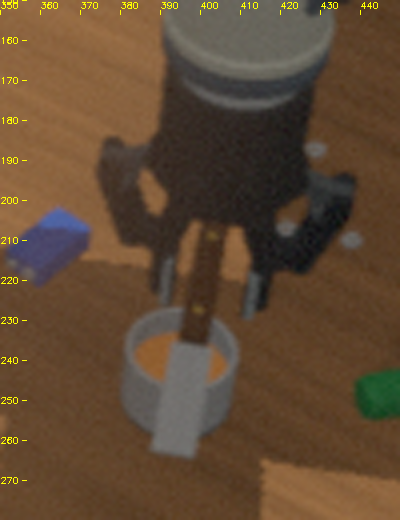

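```bash
python3 -m crank '[[0,0,0,-0.3,-0.1,0,-0.2],[0,0,0,0,0,0,-0.5],[0,0,0,0,0,0,-0.7],[0,0,0,0,0,0,-0.9],[0,0,0,0,0,0,-1],[0,0,0,0,0,0,-1],[0,0,0,0,0,0,-1],[0,0,0,0,0,0,-1],[0,0,0,0,0,0,-1],[0,0,0,0,0,0,-1]]' 50; python3 -c "
from h import *
st(); 
im=cams.grab_frame('scene'); crop(im,350,150,100,130,4,'scene4')
"
```

```text
clock: 3.63
eef_pos: [461.7, 220.2, 39.8]
tcp_rot: [-1.57, -0.001, 1.984]
contact_force: [0.1, -0.4, -1.2]
opening: 0.176
t 3.63 p [461.7 220.2  39.8] rpy [-1.570e+00 -1.000e-03  1.984e+00] F [ 0.1 -0.4 -1.2] T [ 0.01  0.09 -0.04] op 0.176 q [ 0.44  0.47  2.02  0.    0.65 -1.54]
```

View pics/scene4.png

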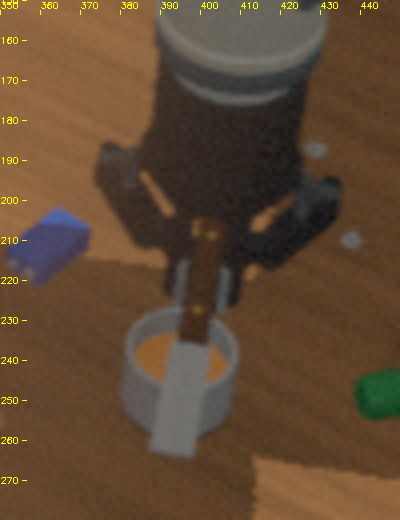

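```bash
python3 -m crank '[[0,0,0,0,-0.3,0,-1],[0,0,0,0,-0.6,0,-1],[0,0,0,0,-0.8,0,-1],[0,0,0,0,-1,0,-1],[0,0,0,0,-1,0,-1],[0,0,0,0,-1,0,-1],[0,0,0,0,-1,0,-1],[0,0,0,0,-0.6,0,-1],[0,0,0,0,0,0,-1],[0,0,0,0,0,0,-1]]'; python3 -c "
from h import *
st(); plan([436,-264,100],1.551,18)
"
```

```text
clock: 4.52
eef_pos: [462.6, 220.7, 111.9]
tcp_rot: [-1.573, -0.001, 1.984]
contact_force: [-0.3, 0.4, -0.8]
opening: 0.172
t 4.52 p [462.6 220.7 111.9] rpy [-1.573e+00 -1.000e-03  1.984e+00] F [-0.3  0.4 -0.8] T [-0.01  0.    0.03] op 0.172 q [ 0.44  0.35  1.98  0.    0.81 -1.54]
[0,1.4,0,-2.41,0.06,1.22,G],
[0,1.4,0,-2.43,0.06,1.16,G],
[0,1.4,0,-2.46,0.06,1.1,G],
[0,1.4,0,-2.49,0.06,1.04,G],
[0,1.4,0,-2.51,0.06,0.98,G],
[0,1.4,0,-2.54,0.06,0.91,G],
[0,1.4,0,-2.56,0.06,0.85,G],
[0,1.4,0,-2.58,0.06,0.79,G],
[0,1.4,0,-2.6,0.06,0.73,G],
[0,1.4,0,-2.61,0.06,0.66,G],
[0,1.4,0,-2.63,0.06,0.6,G],
[0,1.3,0,-2.64,0.06,0.54,G],
[0,1.4,0,-2.65,0.06,0.47,G],
[0,1.3,0,-2.67,0.07,0.41,G],
[0,1.4,0,-2.67,0.06,0.35,G],
[0,1.3,0,-2.68,0.07,0.28,G],
[0,1.4,0,-2.69,0.06,0.23,G],
[0.1,1.3,0.1,-2.7,0.07,0.16,G],
tot deg [ 0.11258919 24.83476022  0.07521706] end err [0.04464823 0.01950756 0.04777348]
```

```bash
python3 -m crank '[[0,1,0,-1.2,0.06,0.6,-1],[0,1.4,0,-2.43,0.06,1.16,-1],[0,1.4,0,-2.46,0.06,1.1,-1],[0,1.4,0,-2.49,0.06,1.04,-1],[0,1.4,0,-2.51,0.06,0.98,-1],[0,1.4,0,-2.54,0.06,0.91,-1],[0,1.4,0,-2.56,0.06,0.85,-1],[0,1.4,0,-2.58,0.06,0.79,-1],[0,1.4,0,-2.6,0.06,0.73,-1],[0,1.4,0,-2.61,0.06,0.66,-1]]'; python3 -c "
from h import *
st(); plan([436,-264,100],1.551,9)
"
```

```text
clock: 5.35
eef_pos: [443.7, -46.0, 101.1]
tcp_rot: [-1.567, -0.002, 1.739]
contact_force: [0.6, -1.2, -0.3]
opening: 0.176
t 5.35 p [443.7 -46.  101.1] rpy [-1.567 -0.002  1.739] F [ 0.6 -1.2 -0.3] T [ 0.02 -0.05 -0.04] op 0.176 q [-0.11  0.29  2.12  0.    0.74 -1.85]
[-0,1.2,0,-2.37,0.01,0.49,G],
[-0,1.2,0,-2.38,0.01,0.44,G],
[-0,1.2,0,-2.39,0.01,0.39,G],
[-0,1.2,0,-2.4,0.01,0.34,G],
[-0,1.2,0,-2.41,0.01,0.29,G],
[-0.1,1.2,0,-2.41,0.01,0.24,G],
[-0,1.2,0,-2.42,0,0.18,G],
[-0.1,1.2,0.1,-2.42,0.01,0.14,G],
[-0,1.1,0,-2.43,0.01,0.08,G],
tot deg [-0.21972906 10.74585772  0.12191154] end err [ 0.00688241 -0.00437577  0.04372107]
```

```bash
python3 -m crank '[[0,1.2,0,-2.37,0.01,0.49,-1],[0,1.2,0,-2.38,0.01,0.44,-1],[0,1.2,0,-2.39,0.01,0.39,-1],[0,1.2,0,-2.4,0.01,0.34,-1],[0,1.2,0,-2.41,0.01,0.29,-1],[0,1.2,0,-2.41,0.01,0.24,-1],[0,1.2,0,-2.42,0,0.18,-1],[0,0.8,0,-1.8,0.01,0.14,-1],[0,0.6,0,-1,0.01,0.08,-1],[0,0,0,-0.3,0,0,-1]]'; python3 -c "
from h import *
st(); plan([436,-264,60],1.551,4)
im=cams.grab_frame('top'); crop(im,430,110,100,130,4,'top5'); cv2.imwrite('pics/top5f.png',im)
im=cams.grab_frame('scene'); crop(im,150,60,160,150,4,'scene5')
"
```

```text
clock: 6.18
eef_pos: [422.2, -263.4, 94.0]
tcp_rot: [-1.555, -0.004, 1.545]
contact_force: [0.8, 0.2, -0.7]
opening: 0.176
t 6.18 p [ 422.2 -263.4   94. ] rpy [-1.555 -0.004  1.545] F [ 0.8  0.2 -0.7] T [ 0.02  0.01 -0.04] op 0.176 q [-0.56  0.37  2.01 -0.01  0.78 -2.1 ]
[-0.2,-0.1,0.1,-0.01,0.84,-0.36,G],
[-0.2,-0.1,0,-0.01,0.85,-0.36,G],
[-0.2,-0.1,0.1,-0.01,0.85,-0.35,G],
[-0.3,-0,0,-0.01,0.85,-0.35,G],
tot deg [-0.87920359 -0.34330129  0.23650988] end err [0.00277391 0.04657673 0.03638325]
```

View pics/top5.png

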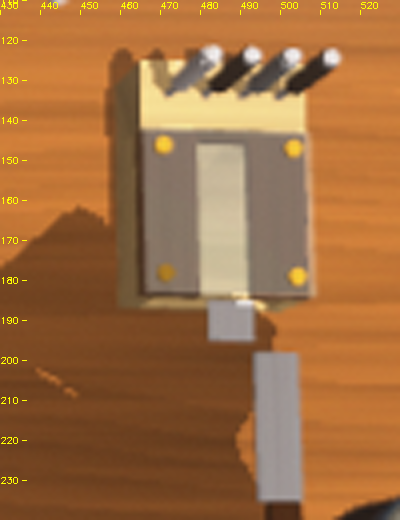

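View pics/scene5.png

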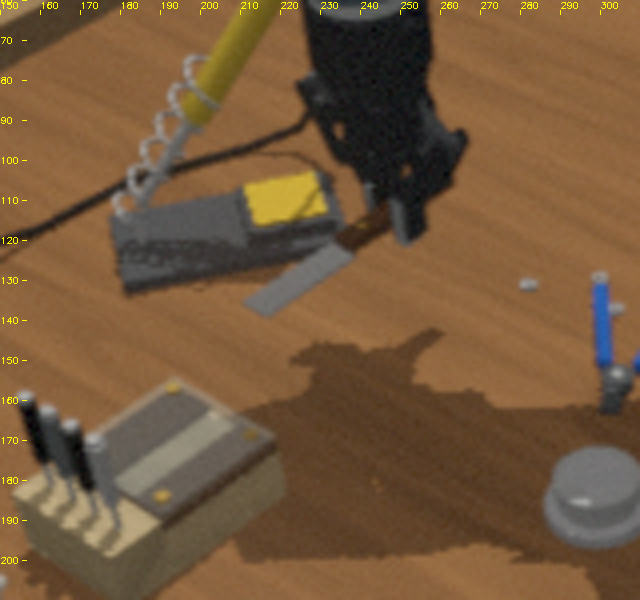

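```bash
python3 -c "
from h import *
im=cv2.imread('pics/top5f.png'); crop(im,480,190,35,55,12,'top5z')
im=cams.grab_frame('scene'); crop(im,205,110,50,35,14,'scene5z')
print(back('top',[[491.5,198],[502,198],[494.5,235],[505.5,235]],98.7))
st()
"
```

```text
[[ 543.16541396 -251.56170634   98.7       ]
 [ 543.41733759 -272.63055128   98.7       ]
 [ 469.20866345 -254.09768934   98.7       ]
 [ 469.456043   -275.89788373   98.7       ]]
t 6.33 p [ 422.5 -261.4   94.2] rpy [-1.555 -0.005  1.547] F [1.1 1.2 0. ] T [0.02 0.01 0.04] op 0.174 q [-0.55  0.37  2.01 -0.01  0.78 -2.1 ]
```

View pics/top5z.png

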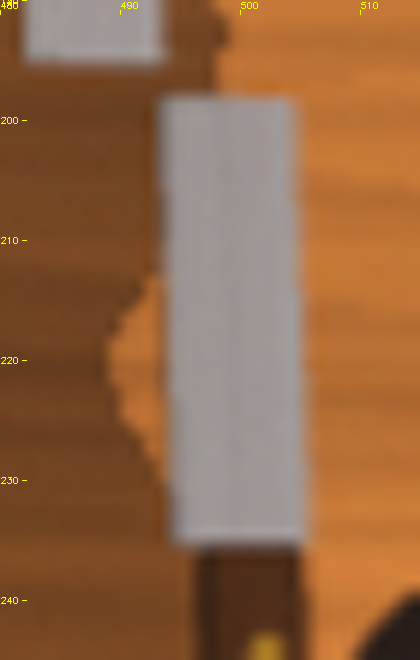

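View pics/scene5z.png

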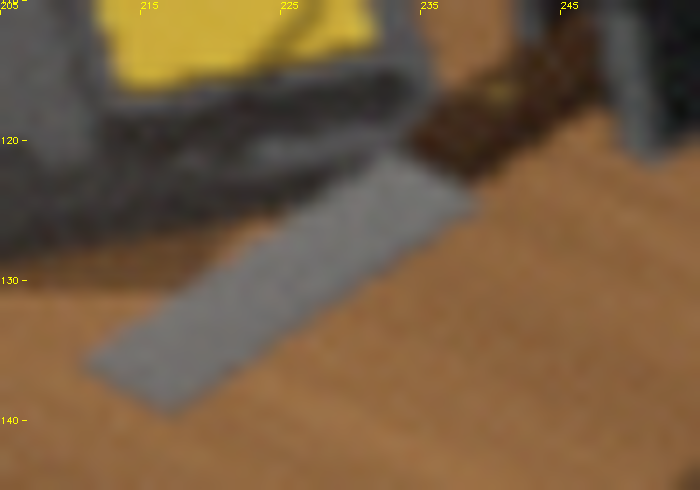

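```bash
cat >> h.py <<'E'
from scipy.optimize import least_squares
def fitscr(top,scene,tcp,rpy):
    # corners order tipL(+y) tipR shL shR, top faces of blade (2.5)
    loc=np.array([[75,11,2.5],[75,-11,2.5],[0,11,2.5],[0,-11,2.5]])
    def world(q): return Ro.from_euler('xyz',[q[5],q[4],q[3]]).apply(loc)+q[:3]
    def f(q):
        e=[(proj('top',world(q))-top).ravel(),(proj('scene',world(q))-scene).ravel(),[q[4]/.01*.3,q[5]/.01*.3]]
        return np.concatenate(e)
    s=least_squares(f,[tcp[0]+45,tcp[1],tcp[2]+2,0,0,0],x_scale=[10,10,10,.1,.1,.1])
    print("scraper",np.round(s.x,3),"cost",s.cost,np.round(s.fun,1)); R=Ro.from_euler('xyz',rpy); print("rel in tool",R.inv().apply(s.x[:3]-tcp)); return s.x
E
python3 -c "
from h import *
fitscr([[492.8,198],[504,198],[494.3,235.3],[505.3,235.3]],[[217,139.3],[211,136],[238.5,125],[233,121]],np.array([422.3,-262.5,94.1]),[-1.555,-.005,1.546])
print(back('top',[[492.8,198],[504,198],[494.3,235.3],[505.3,235.3]],98.7))
for n in ['top','scene']: print(n,proj(n,[[543,-263.5,98.7],[468,-262,98.7]]))
"
```

```text
scraper [ 4.68734e+02 -2.65982e+02  9.14610e+01 -1.10000e-02 -0.00000e+00
 -3.00000e-03] cost 0.8241397359502276 [-0.1  0.1 -0.4  0.3 -0.3  0.1 -0.2  0.3 -0.3 -0.  -0.5 -0.2  0.  -0.5
 -0.7  0.3 -0.  -0.1]
rel in tool [ -2.34247967   1.89257274 -46.54154618]
[[ 543.19659976 -254.16983331   98.7       ]
 [ 543.46533296 -276.64449396   98.7       ]
 [ 468.61143579 -253.67354736   98.7       ]
 [ 468.85868241 -275.4714032    98.7       ]]
top [[497.45747165 198.15219813]
 [498.51955095 235.65751325]]
scene [[214.4532484  136.35072845]
 [236.52606641 121.77222827]]
```

```bash
python3 -c "
from h import *
st(); plan([440,-262,36],1.551,8)
"
```

```text
t 6.33 p [ 422.5 -261.4   94.2] rpy [-1.555 -0.005  1.547] F [1.1 1.2 0. ] T [0.02 0.01 0.04] op 0.174 q [-0.55  0.37  2.01 -0.01  0.78 -2.1 ]
[-0.1,-0,0,-0.01,0.72,-0.23,G],
[-0.1,-0,0,-0,0.72,-0.23,G],
[-0.1,-0,0,-0.01,0.73,-0.23,G],
[-0.1,-0,0.1,-0,0.72,-0.22,G],
[-0.1,-0.1,0,-0,0.73,-0.22,G],
[-0.1,-0,0.1,-0.01,0.73,-0.23,G],
[-0.1,-0.1,0,-0,0.72,-0.22,G],
[-0.2,-0,0.1,-0.01,0.73,-0.22,G],
tot deg [-0.88714263 -0.20758616  0.2661126 ] end err [0.02187668 0.02948072 0.01303897]
```

```bash
python3 -m crank '[[-0.1,0,0,0,0.6,-0.15,-1],[-0.1,0,0,0,0.72,-0.23,-1],[-0.1,0,0,0,0.73,-0.23,-1],[-0.1,0,0.1,0,0.72,-0.22,-1],[-0.1,0,0,0,0.73,-0.22,-1],[-0.1,0,0.1,0,0.72,-0.2,-1],[-0.1,0,0,0,0.7,-0.2,-1],[-0.1,0,0,0,0.4,-0.1,-1],[0,0,0,0,0.2,0,-1],[0,0,0,0,0,0,-1]]'; python3 -c "
from h import *
st(); plan([440,-262,36],1.551,2)
im=cams.grab_frame('top'); crop(im,470,175,40,65,9,'top6')
st()
im=cams.grab_frame('scene'); crop(im,185,120,60,50,12,'scene6')
st()
"
```

```text
clock: 7.17
eef_pos: [439.0, -256.2, 31.3]
tcp_rot: [-1.568, -0.003, 1.554]
contact_force: [0.2, 0.0, -0.2]
opening: 0.178
t 7.17 p [ 439.  -256.2   31.3] rpy [-1.568 -0.003  1.554] F [ 0.2  0.  -0.2] T [ 0.01  0.07 -0.04] op 0.178 q [-0.53  0.49  2.02  0.    0.64 -2.09]
[-0.1,0.1,0.1,-0.29,-0.24,-0.05,G],
[-0.1,0.1,0.1,-0.29,-0.23,-0.06,G],
tot deg [-0.16167905  0.1644779   0.17275628] end err [-0.00243251  0.04200639  0.01043945]
t 7.22 p [ 439.  -256.3   31.6] rpy [-1.568 -0.003  1.554] F [ 0.1 -0.3 -0.5] T [-0.01  0.04 -0.05] op 0.174 q [-0.53  0.48  2.02  0.    0.64 -2.09]
t 7.27 p [ 439.1 -256.4   31.9] rpy [-1.569 -0.003  1.554] F [-0.5 -0.5 -0.1] T [-0.01  0.01  0.02] op 0.174 q [-0.53  0.48  2.02  0.    0.64 -2.09]
```

View pics/top6.png

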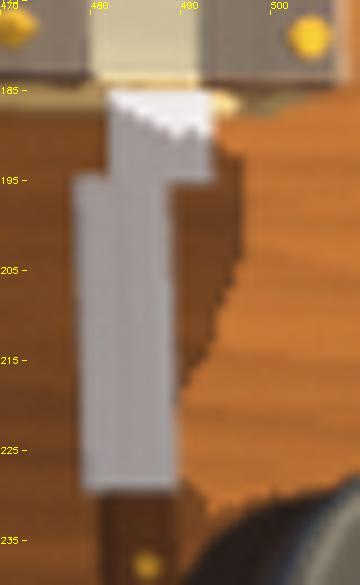

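View pics/scene6.png

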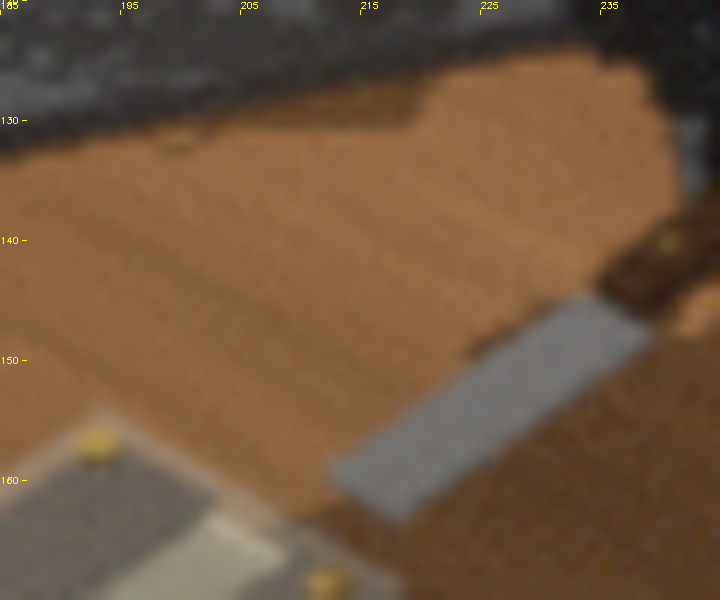

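```bash
python3 -c "
from h import *
x=fitscr([[477.8,194.5],[487.6,194.5],[479,229.5],[489.5,229.5]],[[218,163.3],[212.3,159.5],[239.5,147.7],[233.5,144.5]],np.array([439,-256.3,31.6]),[-1.568,-.003,1.554])
print('top only z36.1',back('top',[[477.8,194.5],[487.6,194.5],[479,229.5],[489.5,229.5]],36.1))
print('scene z36.1',back('scene',[[218,163.3],[212.3,159.5],[239.5,147.7],[233.5,144.5]],36.1))
print('slot strip top at 42.5',back('top',[[479.9,184],[491.4,184],[478.8,146],[491,146]],42.5))
print('slot strip scene at 42.5',back('scene',[[208.5,166.5],[202,163]],42.5))
"
```

```text
scraper [ 4.85504e+02 -2.57504e+02  3.17130e+01 -3.00000e-03  2.00000e-03
 -0.00000e+00] cost 0.3320535524626456 [-0.3  0.1  0.1  0.2 -0.1 -0.1 -0.3  0.1  0.2 -0.3 -0.3  0.1 -0.2  0.
 -0.4 -0.1  0.1 -0. ]
rel in tool [ -0.42226684  -0.24419677 -46.51739158]
top only z36.1 [[ 560.38716554 -246.64633928   36.1       ]
 [ 560.64020434 -267.70549716   36.1       ]
 [ 485.27411453 -246.08023605   36.1       ]
 [ 485.52915305 -268.37918875   36.1       ]]
scene z36.1 [[ 562.99612371 -244.36284495   36.1       ]
 [ 561.33316366 -266.22709449   36.1       ]
 [ 486.70229883 -244.27035412   36.1       ]
 [ 486.59064543 -265.74465709   36.1       ]]
slot strip top at 42.5 [[ 582.11197287 -249.80987237   42.5       ]
 [ 582.41234353 -274.44694555   42.5       ]
 [ 665.75532523 -250.94942466   42.5       ]
 [ 666.09532846 -277.42914534   42.5       ]]
slot strip scene at 42.5 [[ 590.08971234 -248.21975605   42.5       ]
 [ 590.60037178 -270.60266796   42.5       ]]
```

```bash
python3 -m crank '[[0,0,0,-0.3,-0.2,0,-1],[0,0,0,-0.3,-0.1,0,-1],[0,0,0,0,0,0,-1],[0,0,0,0,0,0,-1],[0,0,0,0,0,0,-1],[0,0,0,0,0,0,-1],[0,0,0,0,0,0,-1],[0,0,0,0,0,0,-1],[0,0,0,0,0,0,-1],[0,0,0,0,0,0,-1]]'; python3 -c "
from h import *
st(); plan([441,-262.8,36],1.551,1)
im=cams.grab_frame('top'); crop(im,470,175,40,65,9,'top7')
st()
im=cams.grab_frame('scene'); crop(im,185,120,60,50,12,'scene7')
st()
"
```

```text
clock: 8.1
eef_pos: [439.9, -264.2, 37.2]
tcp_rot: [-1.572, -0.001, 1.553]
contact_force: [-0.8, 0.4, -0.8]
opening: 0.177
t 8.1 p [ 439.9 -264.2   37.2] rpy [-1.572e+00 -1.000e-03  1.553e+00] F [-0.8  0.4 -0.8] T [0.01 0.04 0.01] op 0.177 q [-0.54  0.48  2.02  0.    0.65 -2.1 ]
[0,0.1,0,0.14,0.12,-0.11,G],
tot deg [0.04775822 0.10872785 0.04692497] end err [0.0207614  0.01033038 0.00899483]
t 8.15 p [ 439.9 -264.2   37.2] rpy [-1.572e+00 -1.000e-03  1.553e+00] F [-0.7 -0.1 -0.6] T [-0.02 -0.01 -0.05] op 0.174 q [-0.54  0.48  2.02  0.    0.65 -2.1 ]
t 8.2 p [ 439.9 -264.2   37.2] rpy [-1.572e+00 -1.000e-03  1.553e+00] F [ 0.  -0.5 -1.1] T [-0.01  0.08  0.01] op 0.177 q [-0.54  0.48  2.02  0.    0.65 -2.1 ]
```

View pics/top7.png

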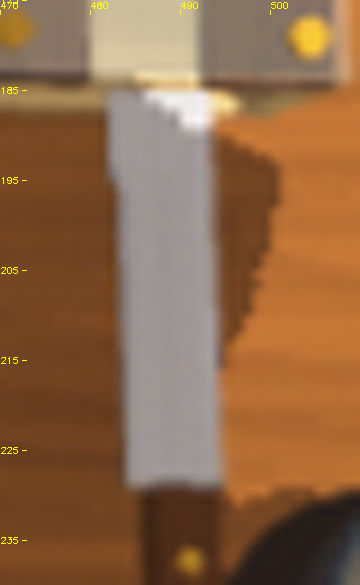

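View pics/scene7.png

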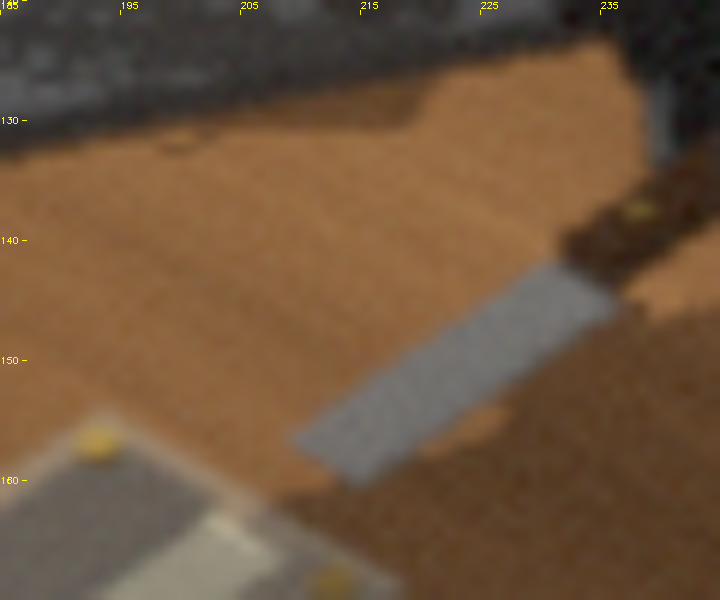

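```bash
python3 -m crank '[[0,0,0,0.17,0.1,0,-1],[0,0,0,0,0,0,-1],[0,0,0,0,0,-0.1,-1],[0,0,0,0,0,-0.3,-1],[0,0,0,0,0,-0.5,-1],[0,0,0,0,0,-0.5,-1],[0,0,0,0,0,-0.5,-1],[0,0,0,0,0,-0.4,-1],[0,0,0,0,0,0,-1],[0,0,0,0,0,0,-1]]'; python3 -c "
from h import *
st()
im=cams.grab_frame('top'); crop(im,470,145,40,85,7,'top8')
im=cams.grab_frame('scene'); crop(im,185,120,60,50,12,'scene8')
"
```

```text
clock: 9.03
eef_pos: [466.3, -262.7, 36.0]
tcp_rot: [-1.572, -0.001, 1.553]
contact_force: [-0.3, 0.2, -0.7]
opening: 0.172
t 9.03 p [ 466.3 -262.7   36. ] rpy [-1.572e+00 -1.000e-03  1.553e+00] F [-0.3  0.2 -0.7] T [ 0.   -0.02  0.01] op 0.172 q [-0.52  0.5   1.97  0.    0.67 -2.07]
```

View pics/top8.png

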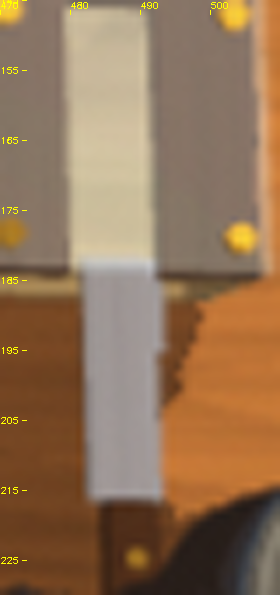

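View pics/scene8.png

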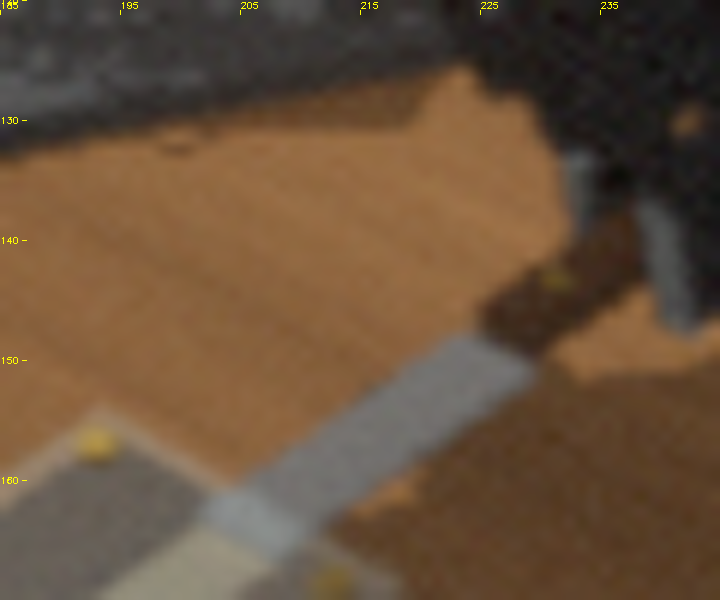

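```bash
python3 -m crank '[[0,0,0,0.05,0,-0.2,-1],[0,0,0,0,0,-0.4,-1],[0,0,0,0,0,-0.5,-1],[0,0,0,0,0,-0.5,-1],[0,0,0,0,0,-0.5,-1],[0,0,0,0,0,-0.5,-1],[0,0,0,0,0,-0.5,-1],[0,0,0,0,0,-0.5,-1],[0,0,0,0,0,-0.3,-1],[0,0,0,0,0,0,-1]]'; python3 -c "
from h import *
st()
im=cams.grab_frame('top'); crop(im,470,115,40,95,6,'top9')
"
```

```text
clock: 9.97
eef_pos: [509.2, -263.0, 36.0]
tcp_rot: [-1.572, -0.001, 1.553]
contact_force: [0.3, 0.4, -0.6]
opening: 0.173
t 9.97 p [ 509.2 -263.    36. ] rpy [-1.572e+00 -1.000e-03  1.553e+00] F [ 0.3  0.4 -0.6] T [0.04 0.01 0.  ] op 0.173 q [-0.48  0.54  1.89  0.    0.71 -2.03]
```

View pics/top9.png

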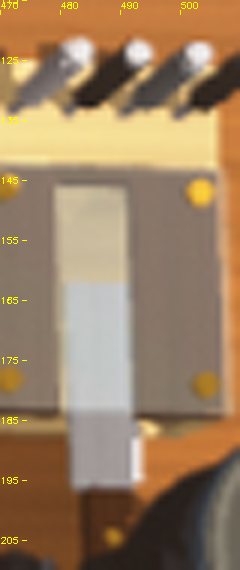

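```bash
python3 -m crank '[[0,0,0,0.1,0,-0.2,-1],[0,0,0,0,0,-0.4,-1],[0,0,0,0,0,-0.4,-1],[0,0,0,0,0,-0.4,-1],[0,0,0,0,0,-0.3,-1],[0,0,0,0,0,-0.3,-1],[0,0,0,0,0,-0.2,-1],[0,0,0,0,0,-0.2,-1],[0,0,0,0,0,0,-1],[0,0,0,0,0,0,-1]]'; python3 -c "
from h import *
st()"
```

```text
clock: 10.85
eef_pos: [534.8, -262.1, 35.8]
tcp_rot: [-1.571, -0.001, 1.553]
contact_force: [-0.3, 0.4, -0.8]
opening: 0.175
t 10.85 p [ 534.8 -262.1   35.8] rpy [-1.571e+00 -1.000e-03  1.553e+00] F [-0.3  0.4 -0.8] T [ 0.06  0.02 -0.  ] op 0.175 q [-0.46  0.57  1.83  0.    0.74 -2.01]
```

```bash
python3 -m crank '[[0,0,0,0,0,-0.1,-1],[0,0,0,0,0,-0.1,-1],[0,0,0,0,0,-0.1,-1],[0,0,0,0,0,-0.1,-1],[0,0,0,0,0,-0.1,-1],[0,0,0,0,0,-0.1,-1],[0,0,0,0,0,-0.1,-1],[0,0,0,0,0,-0.1,-1],[0,0,0,0,0,-0.1,-1],[0,0,0,0,0,-0.1,-1]]'; python3 -c "
from h import *
st()
im=cams.grab_frame('top'); crop(im,470,115,40,95,6,'top10')
im=cams.grab_frame('scene'); crop(im,175,130,60,50,10,'scene10')
"
```

```text
clock: 11.68
eef_pos: [536.1, -261.2, 34.4]
tcp_rot: [-1.554, -0.005, 1.552]
contact_force: [-5.3, -1.4, 2.1]
opening: 0.179
t 11.68 p [ 536.1 -261.2   34.4] rpy [-1.554 -0.005  1.552] F [-5.3 -1.4  2.1] T [-0.15  0.72 -0.04] op 0.179 q [-0.45  0.58  1.82 -0.    0.76 -2.  ]
```

View pics/top10.png

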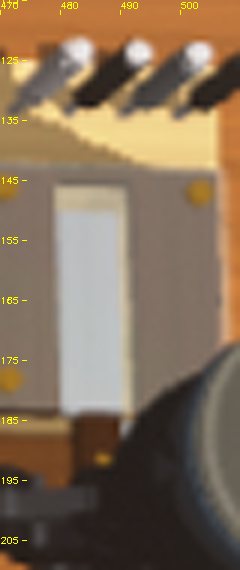

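View pics/scene10.png

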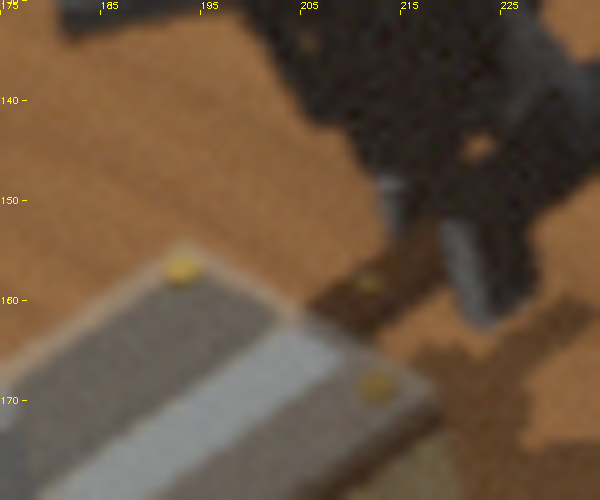

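The top view shows the blade filling the clear slot and the shoulder at the cover's front edge (484,184). There is 5 N of contact at x=536, against a predicted 536.5, so the blade is home. Releasing.

```bash
python3 -m crank '[[0,0,0,0,0,0,-0.8],[0,0,0,0,0,0,-0.5],[0,0,0,0,0,0,-0.2],[0,0,0,0,0,0,0],[0,0,0,0,0,0,0],[0,0,0,0,-0.2,0,0],[0,0,0,0,-0.6,0,0],[0,0,0,0,-1,0,0],[0,0,0,0,-1.5,0,0],[0,0,0,0,-2,0,0]]'; python3 -c "
from h import *
st()
im=cams.grab_frame('top'); crop(im,470,115,40,110,5,'top11')
im=cams.grab_frame('scene'); crop(im,175,130,60,50,10,'scene11')
plan([488,-45.5,110],0,14)
"
```

```text
clock: 12.62
eef_pos: [536.2, -260.6, 87.6]
tcp_rot: [-1.551, -0.008, 1.552]
contact_force: [0.7, -0.4, 0.2]
opening: 0.499
t 12.62 p [ 536.2 -260.6   87.6] rpy [-1.551 -0.008  1.552] F [ 0.7 -0.4  0.2] T [ 0.1  -0.02  0.01] op 0.499 q [-0.45  0.5   1.8  -0.    0.86 -2.  ]
[-0.1,6.4,-0,1.54,-0.12,0.39,G],
[-0.1,6.3,-0,1.49,-0.13,0.56,G],
[-0,6.4,-0,1.41,-0.13,0.72,G],
[-0,6.3,-0,1.33,-0.13,0.88,G],
[-0.1,6.4,-0,1.22,-0.13,1.02,G],
[-0,6.3,-0,1.1,-0.13,1.15,G],
[-0,6.4,-0,0.97,-0.13,1.26,G],
[-0.1,6.3,-0.1,0.82,-0.13,1.36,G],
[-0,6.4,-0,0.67,-0.13,1.44,G],
[-0.1,6.3,-0.1,0.5,-0.12,1.51,G],
[-0,6.4,-0,0.34,-0.13,1.55,G],
[-0.1,6.3,-0.1,0.16,-0.13,1.58,G],
[-0,6.4,-0,-0.02,-0.13,1.58,G],
[-0.1,6.3,-0.1,-0.19,-0.13,1.58,G],
tot deg [-0.79047863 88.92739856 -0.37520759] end err [ 0.02773708 -0.02832912 -0.0254389 ]
```

View pics/top11.png

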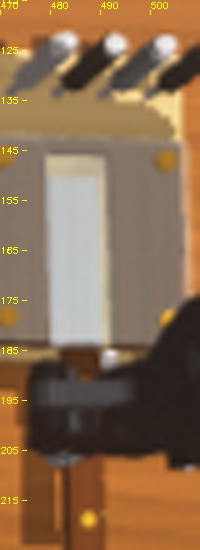

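View pics/scene11.png

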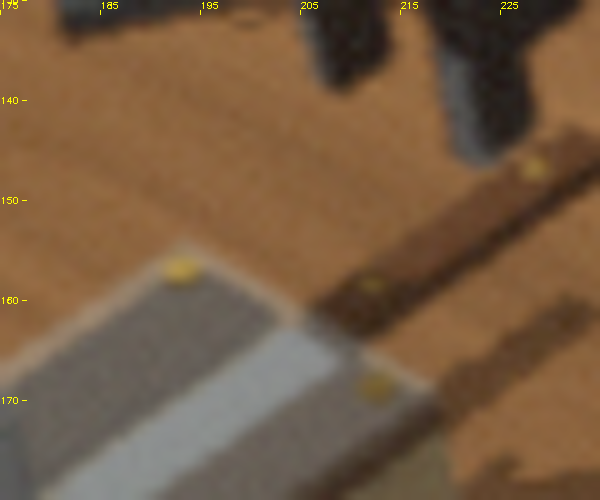

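```bash
python3 -c "
from h import *
plan([488.5,-45.5,100],1.552,9)
"
```

```text
[-0.1,0,0,2.39,-0.08,0.61,G],
[-0.1,0,0,2.39,-0.08,0.61,G],
[-0.1,0,0,2.4,-0.08,0.6,G],
[-0.1,0,0,2.39,-0.09,0.61,G],
[-0.1,0,0.1,2.4,-0.09,0.6,G],
[-0.1,0,0,2.39,-0.09,0.61,G],
[-0,0,0.1,2.4,-0.09,0.6,G],
[-0.1,0,0,2.39,-0.1,0.61,G],
[-0,0,0.1,2.4,-0.1,0.6,G],
tot deg [-0.74644334  0.00588041  0.25803809] end err [-0.00069844 -0.04943491 -0.02075869]
```

```bash
python3 -m crank '[[-0.1,0,0,1.5,-0.5,0.4,1],[-0.1,0,0,2.4,-0.3,0.61,1],[-0.1,0,0,2.4,-0.1,0.6,1],[-0.1,0,0,2.4,0,0.61,1],[-0.1,0,0.1,2.4,0,0.6,1],[-0.1,0,0,2.4,0,0.61,1],[0,0,0.1,2.4,0,0.6,1],[-0.1,0,0,2.4,0,0.5,1],[0,0,0.1,1.5,0,0.4,1],[0,0,0,0.5,0,0,1]]'; python3 -c "
from h import *
st()
plan([488.5,-45.5,60],1.552,4)
"
```

```text
clock: 13.55
eef_pos: [487.1, -46.0, 103.4]
tcp_rot: [-1.572, 0.001, 1.547]
contact_force: [0.2, -0.6, -0.9]
opening: 1.0
t 13.55 p [487.1 -46.  103.4] rpy [-1.572e+00  1.000e-03  1.547e+00] F [ 0.2 -0.6 -0.9] T [0.   0.03 0.01] op 1.0 q [-0.1   0.33  2.04 -0.    0.77 -1.64]
[0,-0.1,-0,0.01,1.09,-0.03,G],
[0,-0.1,-0,0.01,1.08,-0.03,G],
[0,-0,-0,0.02,1.09,-0.03,G],
[0.1,-0.1,-0.1,0.01,1.08,-0.04,G],
tot deg [ 0.0939358  -0.26609586 -0.06119334] end err [-0.0065004   0.03497327 -0.03799832]
```

```bash
python3 -m crank '[[0,0,0,0,0.6,0,1],[0,0,0,0,1,0,1],[0,0,0,0,1,-0.05,1],[0,0,0,0,1,-0.05,1],[0,0,0,0,0.5,0,1],[0,0,0,0,0.1,0,1],[0,0,0,0,0,0,1],[0,0,0,0,0,0,1],[0,0,0,0,0,0,1],[0,0,0,0,0,0,1]]'; python3 -c "
from h import *
st()
im=cams.grab_frame('scene'); crop(im,255,100,100,110,6,'scene12')
p=r.sense()['eef_pos']
for o in (0,11): print(o,proj('scene',[p+[0,dy,-o] for dy in (-42.5,0,42.5)]))
"
```

```text
clock: 14.38
eef_pos: [487.8, -48.1, 55.4]
tcp_rot: [-1.57, 0.001, 1.546]
contact_force: [0.0, -1.1, -0.2]
opening: 1.0
t 14.38 p [487.8 -48.1  55.4] rpy [-1.570e+00  1.000e-03  1.546e+00] F [ 0.  -1.1 -0.2] T [-0.01  0.06 -0.03] op 1.0 q [-0.1   0.42  2.06 -0.    0.66 -1.64]
0 [[284.42705534 166.03920884]
 [298.07218005 173.15142971]
 [312.12723671 180.47731857]]
11 [[284.70508742 169.4684841 ]
 [298.26827349 176.58629466]
 [312.2363226  183.91657288]]
```

View pics/scene12.png

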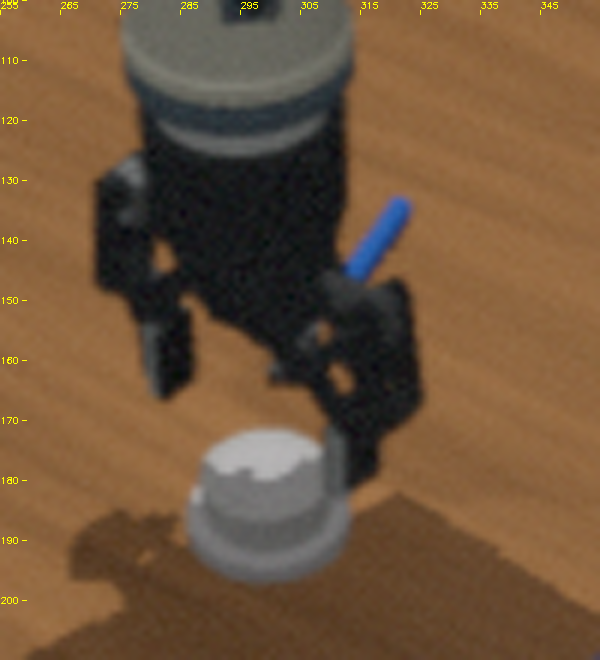

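```bash
python3 -m crank '[[0,0,0,0.2,0.3,-0.05,1],[0,0,0,0,0.6,0,1],[0,0,0,0,0.7,0,1],[0,0,0,0,0.7,0,1],[0,0,0,0,0.5,0,1],[0,0,0,0,0.3,0,1],[0,0,0,0,0.1,0,1],[0,0,0,0,0,0,1],[0,0,0,0,0,0,1],[0,0,0,0,0,0,1]]'; python3 -c "
from h import *
st()
im=cams.grab_frame('scene'); crop(im,255,130,80,75,9,'scene13')
p=r.sense()['eef_pos']
for o in (-2,0,4): print(o,np.round(proj('scene',[p+[dx,dy,-o] for dy in (-42.5,42.5) for dx in (-11,11)]),1).tolist())
print(np.round(proj('scene',[[p[0]+dx,p[1]+dy,0] for dy in (-42.5,42.5) for dx in (-11,11)]),1).tolist())
"
```

```text
clock: 15.27
eef_pos: [488.7, -45.6, 20.2]
tcp_rot: [-1.571, 0.001, 1.546]
contact_force: [0.4, -0.3, 0.2]
opening: 1.002
t 15.27 p [488.7 -45.6  20.2] rpy [-1.571e+00  1.000e-03  1.546e+00] F [ 0.4 -0.3  0.2] T [-0.04  0.04  0.02] op 1.002 q [-0.1   0.49  2.07 -0.    0.59 -1.64]
-2 [[288.7, 174.5], [282.8, 179.3], [315.9, 188.8], [310.1, 193.9]]
0 [[288.7, 175.1], [282.9, 179.9], [315.9, 189.4], [310.2, 194.5]]
4 [[288.8, 176.3], [283.0, 181.1], [315.9, 190.6], [310.2, 195.7]]
[[289.2, 181.1], [283.4, 185.9], [316.0, 195.5], [310.4, 200.6]]
```

View pics/scene13.png

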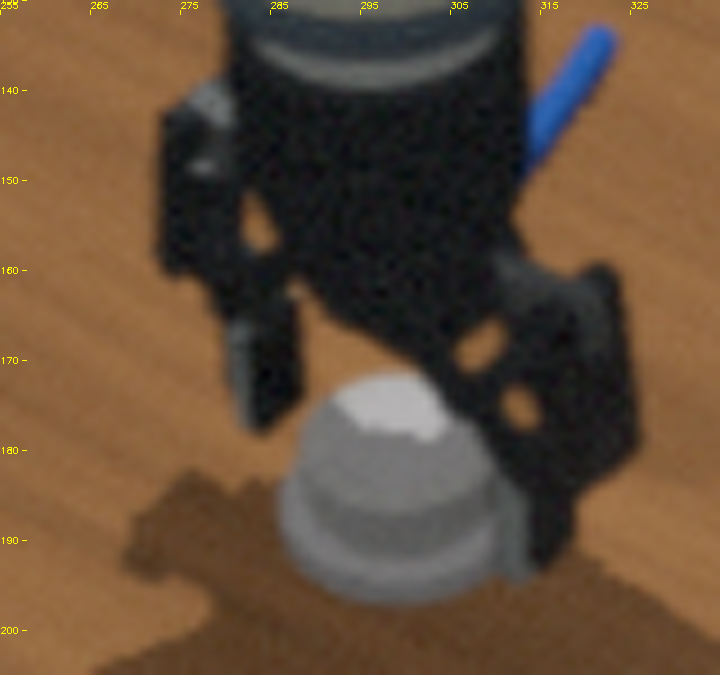

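```bash
python3 -m crank '[[0,0,0,0,0.2,0,1],[0,0,0,0,0.3,0,0.9],[0,0,0,0,0.2,0,0.8],[0,0,0,0,0.05,0,0.75],[0,0,0,0,0,0,0.7],[0,0,0,0,0,0,0.7],[0,0,0,0,0,0,0.7],[0,0,0,0,0,0,0.7],[0,0,0,0,0,0,0.7],[0,0,0,0,0,0,0.7]]'; python3 -c "
from h import *
st()
im=cams.grab_frame('scene'); crop(im,265,150,60,55,12,'scene14')
p=r.sense()['eef_pos']
for o in (-2,0,4): print(o,np.round(proj('scene',[p+[dx,dy,-o] for dy in (-36,36) for dx in (-11,11)]),1).tolist())
print(np.round(proj('scene',[[p[0]+dx,p[1]+dy,0] for dy in (-36,36) for dx in (-11,11)]),1).tolist())
"
```

```text
clock: 16.15
eef_pos: [489.4, -45.8, 12.8]
tcp_rot: [-1.573, 0.001, 1.546]
contact_force: [0.7, -0.1, -0.3]
opening: 0.847
t 16.15 p [489.4 -45.8  12.8] rpy [-1.573e+00  1.000e-03  1.546e+00] F [ 0.7 -0.1 -0.3] T [-0.01 -0.04  0.04] op 0.847 q [-0.1   0.5   2.07 -0.    0.57 -1.64]
-2 [[290.6, 177.9], [284.9, 182.8], [313.6, 190.1], [307.9, 195.2]]
0 [[290.7, 178.5], [284.9, 183.4], [313.6, 190.7], [307.9, 195.8]]
4 [[290.8, 179.7], [285.0, 184.6], [313.6, 191.9], [307.9, 197.0]]
[[291.0, 182.3], [285.2, 187.2], [313.7, 194.5], [308.1, 199.6]]
```

View pics/scene14.png

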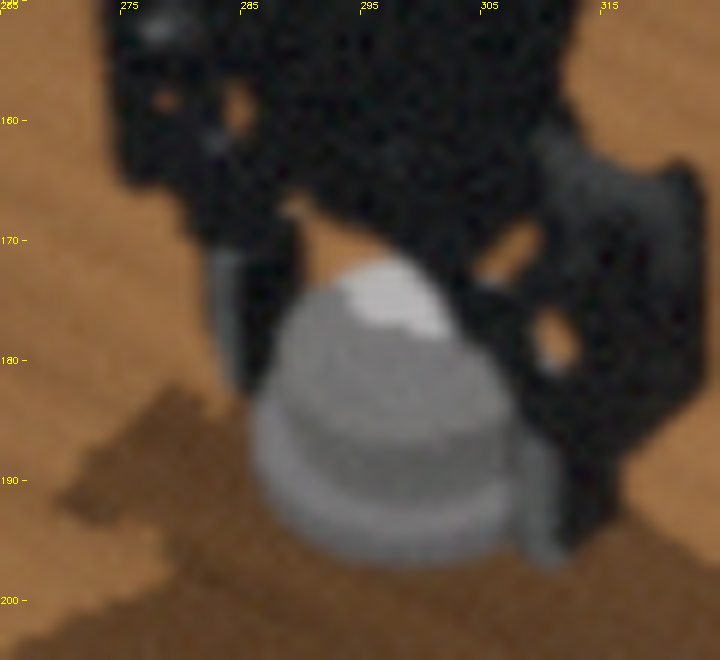

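```bash
python3 -m crank '[[0,0,0,0,0.2,0.05,0.7],[0,0,0,0,0.2,0,0.7],[0,0,0,0,0.15,0,0.7],[0,0,0,0,0,0,0.7],[0,0,0,0,0,0,0.7],[0,0,0,0,0,0,0.65],[0,0,0,0,0,0,0.6],[0,0,0,0,0,0,0.5],[0,0,0,0,0,0,0.4],[0,0,0,0,0,0,0.4]]' 40; python3 -c "
from h import *
st()
im=cams.grab_frame('scene'); crop(im,265,150,60,55,12,'scene15')
"
```

```text
clock: 17.03
eef_pos: [488.9, -45.7, 7.2]
tcp_rot: [-1.573, 0.001, 1.546]
contact_force: [-0.6, 0.7, -1.3]
opening: 0.753
t 17.03 p [488.9 -45.7   7.2] rpy [-1.573e+00  1.000e-03  1.546e+00] F [-0.6  0.7 -1.3] T [-0.02 -0.02  0.03] op 0.753 q [-0.1   0.51  2.07 -0.    0.56 -1.64]
```

View pics/scene15.png

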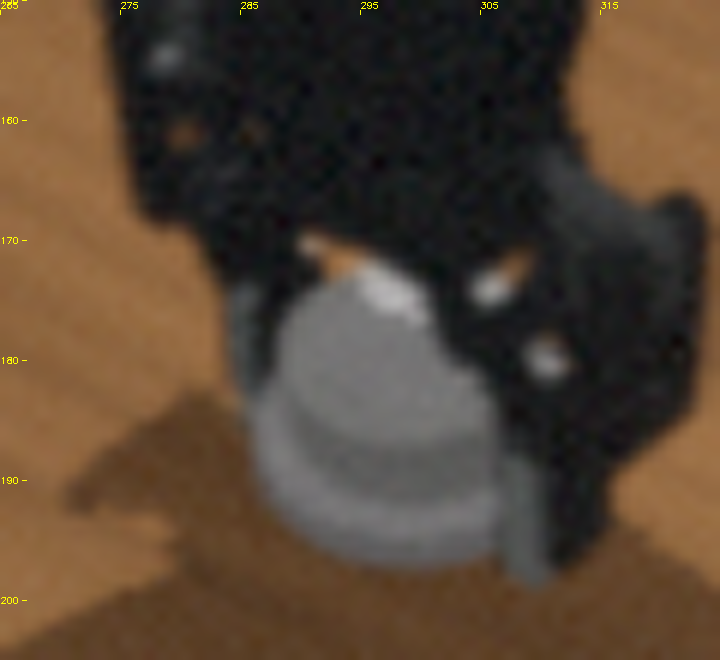

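```bash
python3 -m crank '[[0,0,0,0,0,0,0.3],[0,0,0,0,-0.1,0,0.3],[0,0,0,0,-0.2,0,0.3],[0,0,0,0,-0.4,0,0.3],[0,0,0,0,-0.8,0,0.3],[0,0,0,0,-1.2,0,0.3],[0,0,0,0,-1.5,0,0.3],[0,0,0,0,-1.5,0,0.3],[0,0,0,0,-1,0,0.3],[0,0,0,0,-0.5,0,0.3]]' 60; python3 -c "
from h import *
st()
im=cams.grab_frame('scene'); crop(im,245,80,100,130,5,'scene16'); crop(im,360,215,65,60,12,'scene16t')
im=cams.grab_frame('top'); crop(im,225,190,60,55,12,'top16t');
"
```

```text
clock: 17.92
eef_pos: [487.3, -45.5, 83.8]
tcp_rot: [-1.57, 0.001, 1.546]
contact_force: [0.3, 0.1, -0.9]
opening: 0.743
t 17.92 p [487.3 -45.5  83.8] rpy [-1.570e+00  1.000e-03  1.546e+00] F [ 0.3  0.1 -0.9] T [-0.02  0.    0.04] op 0.743 q [-0.1   0.37  2.05 -0.    0.73 -1.64]
```

View pics/scene16.png

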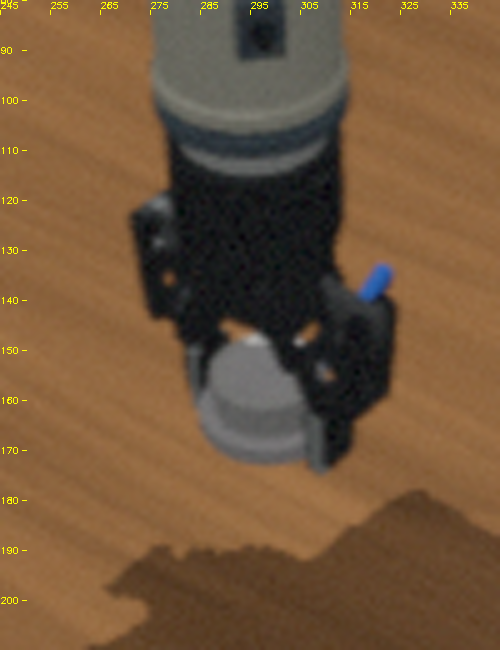

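View pics/scene16t.png

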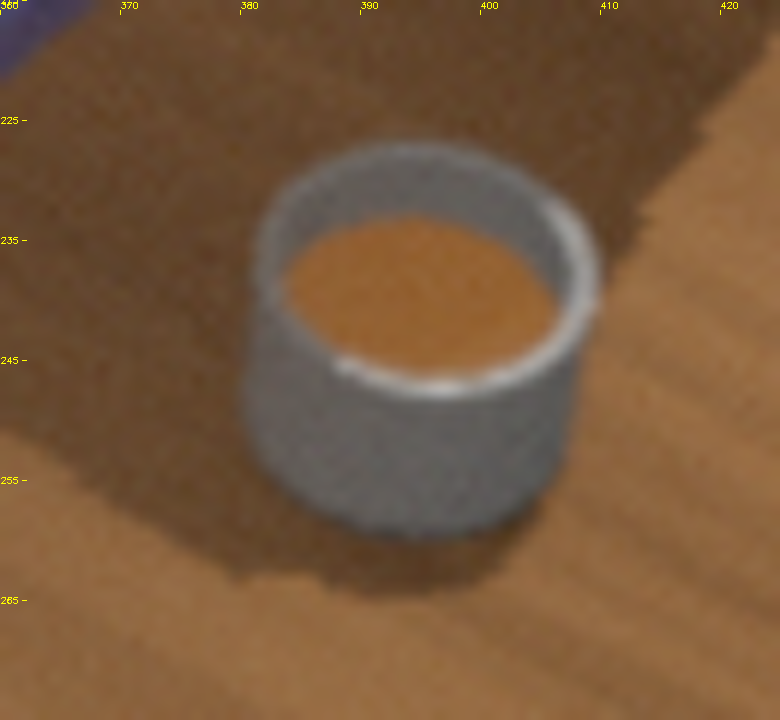

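View pics/top16t.png

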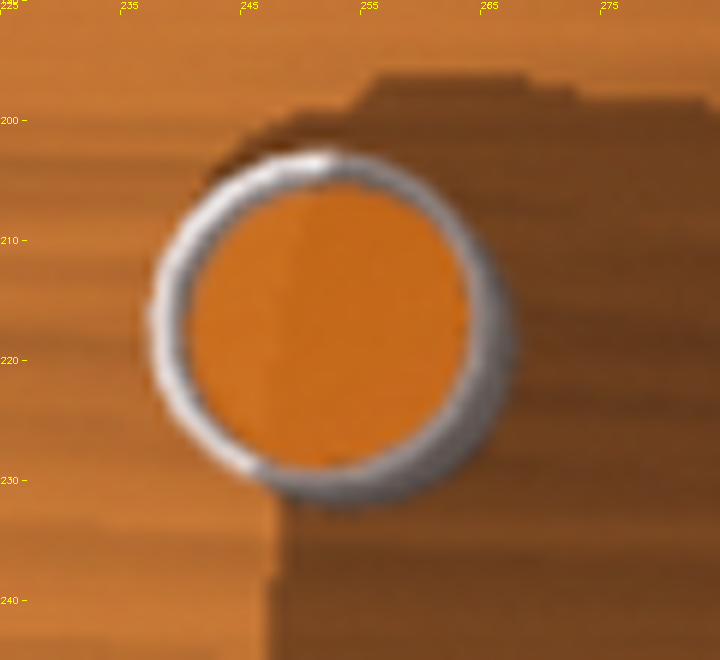

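```bash
cat >> h.py <<'E'
def circ(n,c,R,z):
    a=np.linspace(0,2*np.pi,181); return proj(n,np.c_[c[0]+R*np.cos(a),c[1]+R*np.sin(a),np.full(181,z)])
E
python3 -c "
from h import *
def ext(n,c,R,z): q=circ(n,c,R,z); return np.r_[q.min(0),q.max(0)]
np.set_printoptions(precision=1,suppress=True)
for c in [(506,235),(508,235.5),(510,236)]:
  print(c,'top',ext('top',c,30,42),ext('top',c,26.5,42),'scene',ext('scene',c,30,42), 'bot',ext('scene',c,30,0))
im=cams.grab_frame('top'); 
for c,col in (((506,235),(0,255,0)),((508,235.5),(255,0,0))):
  pass
def ov(n,cs,x0,y0,w,h,k,nm):
  im=cams.grab_frame(n); c0=cv2.resize(im[y0:y0+h,x0:x0+w],None,fx=k,fy=k,interpolation=cv2.INTER_CUBIC)
  for c,col in cs:
    for R in (30,26.5):
      q=((circ(n,c,R,42)-[x0-.5,y0-.5])*k).astype(int); cv2.polylines(c0,[q],True,col,1)
  cv2.imwrite(f'pics/{nm}.png',c0)
cs=[((506,235),(0,255,0)),((510,236),(255,0,0))]
ov('top',cs,225,190,60,55,10,'ovt'); ov('scene',cs,360,215,65,60,10,'ovs')
"
```

```text
(506, 235) top [237.3 202.7 265.9 231.1] [239.  204.4 264.2 229.4] scene [381.2 225.4 409.4 246.5] bot [379.9 238.  407.3 259.1]
(508, 235.5) top [237.1 201.8 265.7 230.1] [238.8 203.4 264.  228.4] scene [380.9 226.  409.2 247.2] bot [379.5 238.7 407.1 259.8]
(510, 236) top [236.9 200.9 265.4 229.1] [238.6 202.5 263.8 227.5] scene [380.6 226.6 408.9 247.9] bot [379.2 239.3 406.8 260.5]
```

View pics/ovt.png

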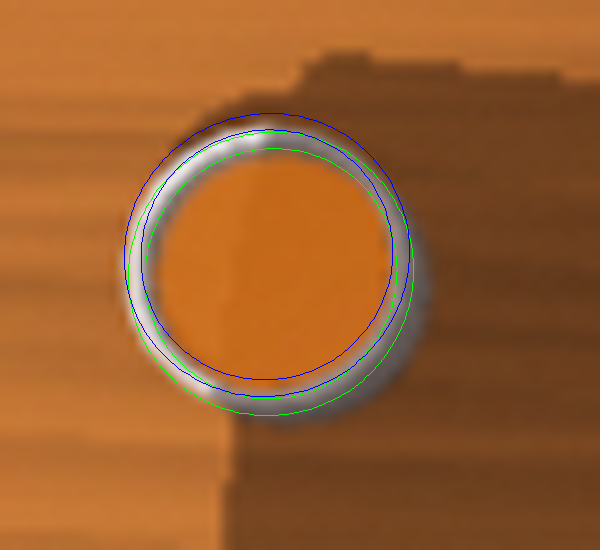

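View pics/ovs.png

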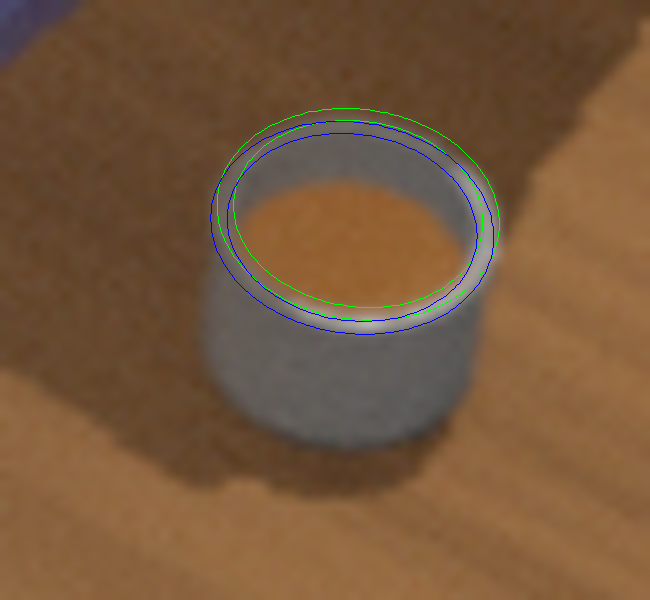

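```bash
python3 -c "
from h import *
st();plan([509,235.3,88],1.546,13)
"
```

```text
t 18.17 p [486.4 -45.4  81.6] rpy [-1.567e+00  1.000e-03  1.546e+00] F [-0.2  0.5 -1.1] T [-0.01 -0.01 -0.08] op 0.745 q [-0.1   0.37  2.05 -0.    0.73 -1.64]
[-0,0,-0,2.16,-0.05,-0.12,G],
[-0,0,-0,2.16,-0.05,-0.12,G],
[-0,0,-0,2.16,-0.05,-0.12,G],
[-0,0,-0,2.16,-0.05,-0.12,G],
[-0,0,-0,2.16,-0.05,-0.12,G],
[-0,0,-0,2.16,-0.05,-0.12,G],
[-0,0,-0,2.17,-0.05,-0.12,G],
[-0,0,-0,2.16,-0.05,-0.12,G],
[-0,0,-0,2.17,-0.05,-0.12,G],
[-0.1,0,-0,2.16,-0.05,-0.12,G],
[-0,0,-0,2.17,-0.06,-0.13,G],
[-0.1,0,-0,2.16,-0.05,-0.12,G],
[-0,0,-0,2.17,-0.06,-0.13,G],
tot deg [-0.21025677  0.02289828 -0.04977849] end err [-0.02919452 -0.04449017 -0.0264315 ]
```

```bash
python3 -m crank '[[0,0,0,0.6,-0.1,0,0.3],[0,0,0,1.2,-0.1,-0.1,0.3],[0,0,0,1.7,-0.1,-0.12,0.3],[0,0,0,2.1,-0.05,-0.12,0.3],[0,0,0,2.2,-0.05,-0.12,0.3],[0,0,0,2.2,-0.05,-0.12,0.3],[0,0,0,2.2,-0.05,-0.12,0.3],[0,0,0,2.2,-0.05,-0.12,0.3],[0,0,0,2.2,-0.05,-0.12,0.3],[0,0,0,2.2,-0.05,-0.12,0.3]]'; python3 -c "
from h import *
st();plan([509,235.3,86],1.546,6)
"
```

```text
clock: 19.0
eef_pos: [497.6, 154.3, 82.8]
tcp_rot: [-1.556, 0.002, 1.54]
contact_force: [0.5, 0.8, -0.7]
opening: 0.751
t 19.0 p [497.6 154.3  82.8] rpy [-1.556  0.002  1.54 ] F [ 0.5  0.8 -0.7] T [0.03 0.   0.  ] op 0.751 q [ 0.3   0.41  1.97  0.    0.77 -1.25]
[-0.1,-0.1,-0,1.36,-0.06,-0.15,G],
[-0.1,-0,-0,1.35,-0.06,-0.15,G],
[-0.2,-0.1,-0,1.36,-0.06,-0.15,G],
[-0.1,-0,-0,1.35,-0.05,-0.15,G],
[-0.2,-0.1,-0,1.36,-0.06,-0.16,G],
[-0.1,-0,-0.1,1.35,-0.05,-0.15,G],
tot deg [-0.83991859 -0.32325631 -0.09529415] end err [0.04208609 0.00063933 0.00286666]
```

```bash
python3 -m crank '[[-0.1,-0.1,0,2,-0.05,-0.15,0.3],[-0.1,0,0,1.6,-0.05,-0.15,0.3],[-0.2,-0.1,0,1.3,-0.05,-0.15,0.3],[-0.1,0,0,1,0,-0.15,0.3],[-0.2,-0.1,0,0.6,0,-0.15,0.3],[-0.1,0,0,0.3,0,0,0.3],[0,0,0,0,0,0,0.3],[0,0,0,0,0,0,0.3],[0,0,0,0,0,0,0.3],[0,0,0,0,0,0,0.3]]'; python3 -c "
from h import *
st();plan([509,235.3,58],1.546,6)
"
```

```text
clock: 19.83
eef_pos: [502.8, 233.9, 80.6]
tcp_rot: [-1.565, 0.003, 1.551]
contact_force: [0.5, -0.4, -0.4]
opening: 0.751
t 19.83 p [502.8 233.9  80.6] rpy [-1.565  0.003  1.551] F [ 0.5 -0.4 -0.4] T [-0.   -0.05  0.06] op 0.751 q [ 0.43  0.46  1.9  -0.    0.79 -1.12]
[-0.1,0.1,-0,0.03,0.38,-0.11,G],
[-0,0,-0,0.03,0.38,-0.1,G],
[-0.1,0.1,-0,0.03,0.37,-0.1,G],
[-0,0,-0.1,0.02,0.38,-0.11,G],
[-0.1,0.1,-0,0.03,0.37,-0.1,G],
[-0,0,-0.1,0.02,0.38,-0.11,G],
tot deg [-0.34102208  0.30013433 -0.18783456] end err [-0.03304209  0.01029697  0.00700379]
```

```bash
python3 -m crank '[[-0.1,0.1,0,0.03,0.38,-0.11,0.3],[0,0.1,0,0.03,0.38,-0.1,0.3],[-0.1,0.1,0,0.03,0.37,-0.1,0.3],[0,0,-0.1,0.02,0.38,-0.11,0.3],[-0.1,0,0,0.03,0.3,-0.1,0.3],[0,0,-0.1,0,0.1,-0.05,0.3],[0,0,0,0,0,0,0.3],[0,0,0,0,0,0,0.3],[0,0,0,0,0,0,0.3],[0,0,0,0,0,0,0.3]]'; python3 -c "
from h import *
st();plan([509,235.3,58],1.546,1)
im=cams.grab_frame('scene'); crop(im,355,160,85,110,6,'scene17')
im=cams.grab_frame('top'); cv2.imwrite('pics/top17.png',im)
p=r.sense()['eef_pos']
"
```

```text
clock: 20.67
eef_pos: [509.1, 233.0, 58.9]
tcp_rot: [-1.57, 0.0, 1.542]
contact_force: [-0.8, -0.4, -1.5]
opening: 0.748
t 20.67 p [509.1 233.   58.9] rpy [-1.57   0.     1.542] F [-0.8 -0.4 -1.5] T [ 0.03 -0.01  0.03] op 0.748 q [ 0.43  0.49  1.91  0.    0.74 -1.12]
[-0.1,-0.2,-0,0.23,0.09,0.01,G],
tot deg [-0.07263137 -0.2024032  -0.00819889] end err [-0.01454093  0.01008913  0.00496234]
```

View pics/scene17.png

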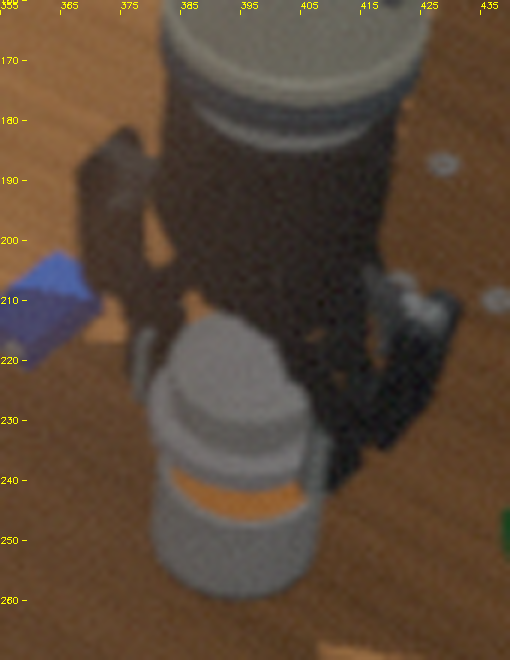

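View pics/top17.png

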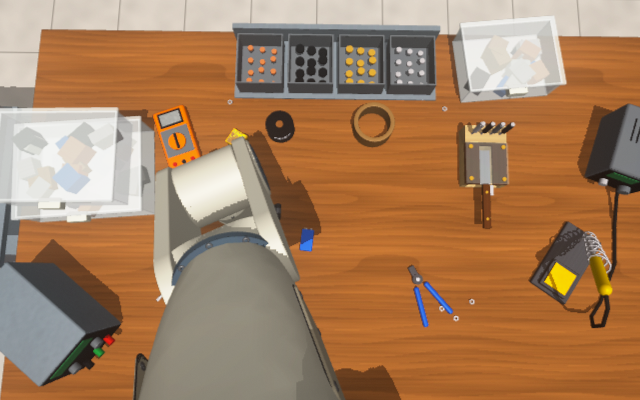

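```bash
python3 -m crank '[[0,-0.1,0,0.15,0.2,0,0.3],[0,0,0,0,0.2,0,0.3],[0,0,0,0,0,0,0.3],[0,0,0,0,0,0,0.3],[0,0,0,0,0,0,0.3],[0,0,0,0,0,0,0.3],[0,0,0,0,0,0,0.3],[0,0,0,0,0,0,0.3],[0,0,0,0,0,0,0.3],[0,0,0,0,0,0,0.3]]'; python3 -c "
from h import *
st();plan([509,235.3,53],1.546,1)
im=cams.grab_frame('scene'); x0,y0,k=370,200,14
c=cv2.resize(im[y0:y0+65,x0:x0+50],None,fx=k,fy=k,interpolation=cv2.INTER_CUBIC); cv2.imwrite('pics/s18.png',c[:,:])
p=r.sense()['eef_pos']; z0=p[2]-7.2
cc=c.copy()
for (q,R,z,col) in [(p[:2]+[0,0],33,z0+10,(0,255,0)),(p[:2],33,z0+20,(0,255,0)),(p[:2],27,z0+40,(0,255,0)),((509,235.3),30,42,(255,0,0)),((509,235.3),26.5,42,(255,0,0)),((509,235.3),30,0,(255,0,0))]:
  cv2.polylines(cc,[((circ('scene',q,R,z)-[x0-.5,y0-.5])*k).astype(int)],True,col,1)
cv2.imwrite('pics/s18o.png',cc[:, :][:, :])
c2=np.hstack([c,cc]); c2=cv2.resize(c2,None,fx=.57,fy=.57,interpolation=cv2.INTER_AREA);cv2.imwrite('pics/s18b.png',c2); print(c2.shape)
"
```

```text
clock: 21.6
eef_pos: [509.3, 234.9, 55.0]
tcp_rot: [-1.57, -0.0, 1.545]
contact_force: [1.0, 0.7, -0.4]
opening: 0.742
t 21.6 p [509.3 234.9  55. ] rpy [-1.57  -0.     1.545] F [ 1.   0.7 -0.4] T [ 0.   -0.02 -0.01] op 0.742 q [ 0.43  0.5   1.91  0.    0.74 -1.12]
[-0,-0.1,0,0.04,0.2,0.03,G],
tot deg [-0.02305658 -0.07795714  0.01673479] end err [-0.00914198 -0.03462758  0.0300533 ]
(519, 798, 3)
```

View pics/s18b.png

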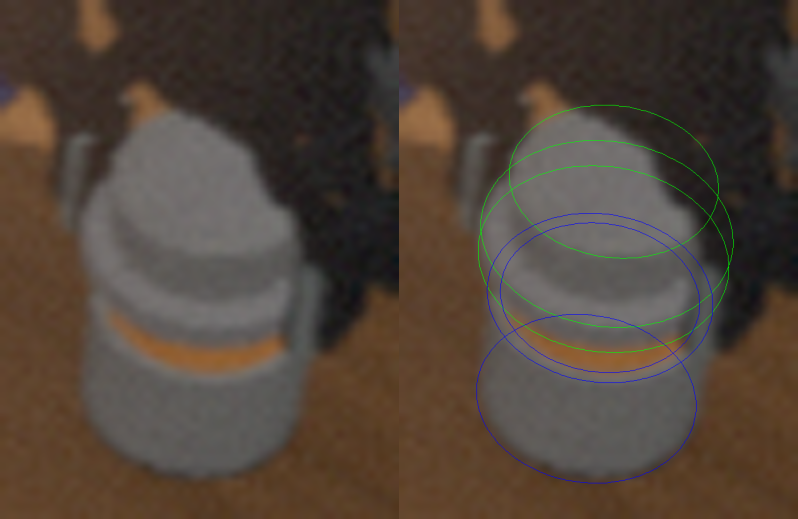

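```bash
python3 -m crank '[[0,0,0,0.03,0.1,0,0.3],[0,0,0,0,0.15,0,0.3],[0,0,0,0,0.15,0,0.3],[0,0,0,0,0.15,0,0.3],[0,0,0,0,0.1,0,0.3],[0,0,0,0,0,0,0.3],[0,0,0,0,0,0,0.3],[0,0,0,0,0,0,0.3],[0,0,0,0,0,0,0.3],[0,0,0,0,0,0,0.3]]'; python3 -c "
from h import *
st()
im=cams.grab_frame('scene'); crop(im,370,200,50,65,9,'s19')
"
```

```text
clock: 22.48
eef_pos: [509.2, 235.2, 47.6]
tcp_rot: [-1.57, -0.0, 1.545]
contact_force: [-0.6, 0.5, -0.6]
opening: 0.745
t 22.48 p [509.2 235.2  47.6] rpy [-1.57  -0.     1.545] F [-0.6  0.5 -0.6] T [-0.02  0.05  0.07] op 0.745 q [ 0.43  0.51  1.91  0.    0.72 -1.12]
```

View pics/s19.png

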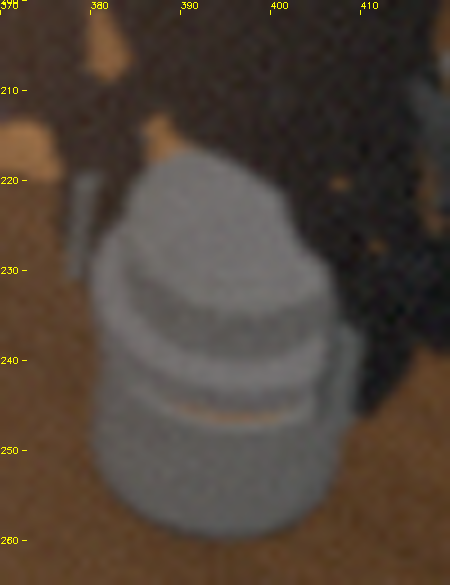

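```bash
python3 -m crank '[[0,0,0,0,0.05,0,0.3],[0,0,0,0,0.1,0,0.3],[0,0,0,0,0.1,0,0.3],[0,0,0,0,0.1,0,0.3],[0,0,0,0,0.1,0,0.3],[0,0,0,0,0,0,0.3],[0,0,0,0,0,0,0.3],[0,0,0,0,0,0,0.3],[0,0,0,0,0,0,0.3],[0,0,0,0,0,0,0.3]]'; python3 -c "
from h import *
st()
"
```

```text
clock: 23.37
eef_pos: [509.3, 235.2, 42.6]
tcp_rot: [-1.57, -0.0, 1.545]
contact_force: [-0.4, -0.2, -1.9]
opening: 0.749
t 23.37 p [509.3 235.2  42.6] rpy [-1.57  -0.     1.545] F [-0.4 -0.2 -1.9] T [-0.04  0.03 -0.02] op 0.749 q [ 0.43  0.52  1.91  0.    0.71 -1.12]
```

```bash
python3 -m crank '[[0,0,0,0,0.05,0,0.3],[0,0,0,0,0.07,0,0.3],[0,0,0,0,0.07,0,0.3],[0,0,0,0,0.05,0,0.3],[0,0,0,0,0.03,0,0.3],[0,0,0,0,0.03,0,0.3],[0,0,0,0,0.03,0,0.3],[0,0,0,0,0.03,0,0.3],[0,0,0,0,0,0,0.3],[0,0,0,0,0,0,0.3]]'; python3 -c "
from h import *
st()
im=cams.grab_frame('scene'); crop(im,370,200,50,65,9,'s20')
"
```

```text
clock: 24.2
eef_pos: [509.4, 235.3, 39.4]
tcp_rot: [-1.571, -0.0, 1.545]
contact_force: [0.3, 0.6, -1.1]
opening: 0.744
t 24.2 p [509.4 235.3  39.4] rpy [-1.571 -0.     1.545] F [ 0.3  0.6 -1.1] T [-0.02  0.01  0.  ] op 0.744 q [ 0.43  0.53  1.91  0.    0.71 -1.12]
```

View pics/s20.png

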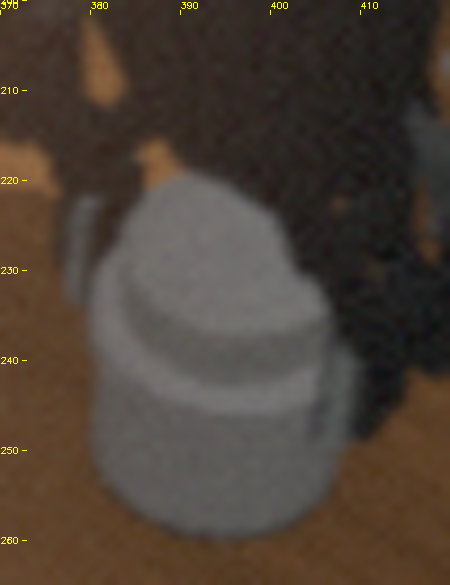

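```bash
python3 -m crank '[[0,0,0,0,0.03,0,0.3],[0,0,0,0,0.03,0,0.3],[0,0,0,0,0.03,0,0.3],[0,0,0,0,0.03,0,0.3],[0,0,0,0,0.03,0,0.3],[0,0,0,0,0,0,0.3],[0,0,0,0,0,0,0.3],[0,0,0,0,0,0,0.3],[0,0,0,0,0,0,0.3],[0,0,0,0,0,0,0.3]]'; python3 -c "
from h import *
st()
"
```

```text
clock: 25.08
eef_pos: [509.5, 235.3, 39.3]
tcp_rot: [-1.571, -0.0, 1.545]
contact_force: [-0.3, 0.5, 2.4]
opening: 0.746
t 25.08 p [509.5 235.3  39.3] rpy [-1.571 -0.     1.545] F [-0.3  0.5  2.4] T [-0.11  0.15 -0.04] op 0.746 q [ 0.43  0.53  1.91  0.    0.71 -1.12]
```

```bash
python3 -m crank '[[0,0,0,0,0,0,0.55],[0,0,0,0,0,0,0.65],[0,0,0,0,0,0,0.8],[0,0,0,0,0,0,0.9],[0,0,0,0,0,0,1],[0,0,0,0,0,0,1],[0,0,0,0,-0.2,0,1],[0,0,0,0,-0.5,0,1],[0,0,0,0,-0.6,0,1],[0,0,0,0,-0.4,0,1]]'; python3 -c "
from h import *
st()
im=cams.grab_frame('scene'); crop(im,360,170,75,95,6,'s21')
"
```

```text
clock: 25.92
eef_pos: [509.0, 235.1, 56.4]
tcp_rot: [-1.569, 0.0, 1.545]
contact_force: [0.3, -1.1, 0.1]
opening: 1.002
t 25.92 p [509.  235.1  56.4] rpy [-1.569  0.     1.545] F [ 0.3 -1.1  0.1] T [ 0.04 -0.04 -0.01] op 1.002 q [ 0.43  0.5   1.9   0.    0.74 -1.12]
```

View pics/s21.png

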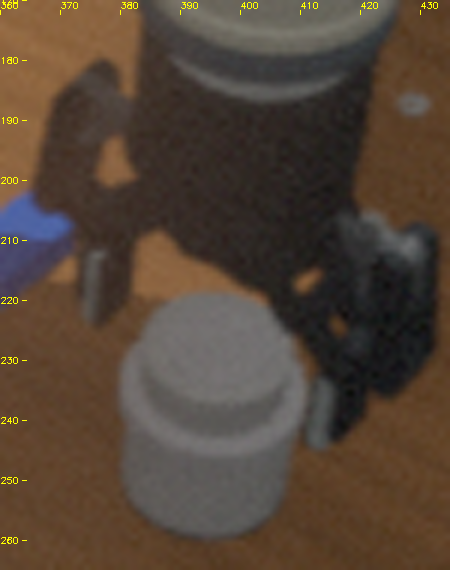

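The scene view shows the lid pair sitting level, the brim flush on the tin from (380,235) to (410,235). The fingers are clear of it. Next I'll raise the gripper to the head and narrow it.

```bash
python3 -m crank '[[0,0,0,0,-0.3,0,1],[0,0,0,0,-0.5,0,1],[0,0,0,0,-0.2,0,1],[0,0,0,0,0,0,0.9],[0,0,0,0,0,0,0.7],[0,0,0,0,0,0,0.5],[0,0,0,0,0,0,0.45],[0,0,0,0,0,0,0.45],[0,0,0,0,0,0,0.45],[0,0,0,0,0,0,0.45]]'; python3 -c "
from h import *
st()
im=cams.grab_frame('scene'); crop(im,365,190,65,75,8,'s22')
"
```

```text
clock: 26.8
eef_pos: [509.8, 235.4, 69.0]
tcp_rot: [-1.571, -0.001, 1.545]
contact_force: [0.2, -0.4, 0.3]
opening: 0.728
t 26.8 p [509.8 235.4  69. ] rpy [-1.571e+00 -1.000e-03  1.545e+00] F [ 0.2 -0.4  0.3] T [-0.04 -0.02 -0.01] op 0.728 q [ 0.43  0.48  1.9   0.    0.76 -1.12]
```

View pics/s22.png

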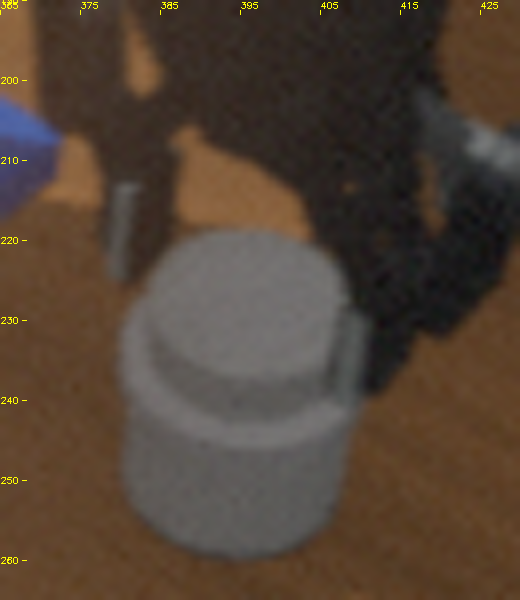

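```bash
python3 -c "
from h import *
p=r.sense()['eef_pos']
for z in (56,60,64,68,72): print(z,np.round(proj('scene',[[p[0]+11,p[1]-31,z],[p[0]+11,p[1]-37,z],[p[0]+11,p[1]+31,z],[p[0]+11,p[1]+37,z]]),1).tolist())
"
```

```text
56 [[379.9, 229.0], [377.6, 227.8], [405.0, 242.4], [407.5, 243.8]]
60 [[380.1, 227.8], [377.7, 226.5], [405.2, 241.2], [407.7, 242.5]]
64 [[380.2, 226.5], [377.8, 225.2], [405.4, 239.9], [408.0, 241.3]]
68 [[380.3, 225.2], [378.0, 224.0], [405.6, 238.6], [408.2, 240.0]]
72 [[380.5, 223.9], [378.1, 222.7], [405.9, 237.4], [408.4, 238.7]]
```

```bash
python3 -m crank '[[0,0,0,0,0.2,0,0.45],[0,0,0,0,0.2,0,0.45],[0,0,0,0,0.15,0,0.45],[0,0,0,0,0,0,0.4],[0,0,0,0,0,0,0.4],[0,0,0,0,0,0,0.35],[0,0,0,0,0,0,0.3],[0,0,0,0,0,0,0.2],[0,0,0,0,0,0,0.1],[0,0,0,0,0,0,0.1]]' 30; python3 -c "
from h import *
st()
im=cams.grab_frame('scene'); crop(im,365,190,65,75,8,'s23')
"
```

```text
clock: 27.68
eef_pos: [509.6, 235.4, 62.9]
tcp_rot: [-1.571, -0.0, 1.545]
contact_force: [-0.2, -1.0, -1.5]
opening: 0.615
t 27.68 p [509.6 235.4  62.9] rpy [-1.571 -0.     1.545] F [-0.2 -1.  -1.5] T [-0.05 -0.03  0.02] op 0.615 q [ 0.43  0.49  1.9   0.    0.75 -1.12]
```

View pics/s23.png

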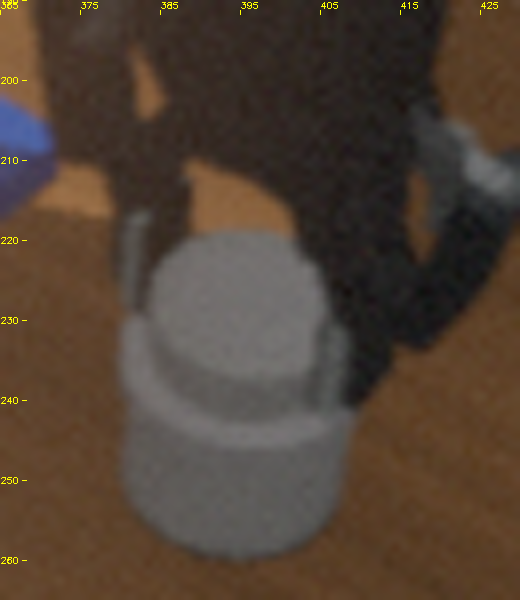

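```bash
python3 -m crank '[[0,0,0,0,0,0,0.1],[0,0,0,0,0,0,0.1],[0,0,0,0,0,0,0.1],[0,0,0,0,-0.05,0,0.1],[0,0,0,0,-0.1,0,0.1],[0,0,0,0,-0.2,0,0.1],[0,0,0,0,-0.3,0,0.1],[0,0,0,0,-0.4,0,0.1],[0,0,0,0,-0.4,0,0.1],[0,0,0,0,-0.4,0,0.1]]' 50; python3 -c "
from h import *
st()
im=cams.grab_frame('scene'); crop(im,365,180,65,85,7,'s24')
"
```

```text
clock: 28.57
eef_pos: [509.0, 235.1, 82.2]
tcp_rot: [-1.569, 0.0, 1.545]
contact_force: [-0.3, 1.2, -0.9]
opening: 0.61
t 28.57 p [509.  235.1  82.2] rpy [-1.569  0.     1.545] F [-0.3  1.2 -0.9] T [-0.01  0.01  0.  ] op 0.61 q [ 0.43  0.46  1.89  0.    0.79 -1.12]
```

View pics/s24.png

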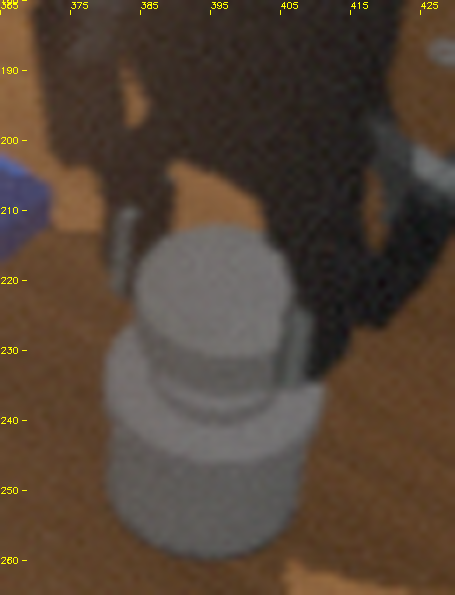

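The outer lid is rising alone. The neck shows at (395,238) and the inner lid stayed put. I'll continue to about 80 mm.

```bash
python3 -m crank '[[0,0,0,0,-0.5,0,0.1],[0,0,0,0,-0.8,0,0.1],[0,0,0,0,-1,0,0.1],[0,0,0,0,-1,0,0.1],[0,0,0,0,-0.9,0,0.1],[0,0,0,0,-0.7,0,0.1],[0,0,0,0,-0.4,0,0.1],[0,0,0,0,-0.1,0,0.1],[0,0,0,0,0,0,0.1],[0,0,0,0,0,0,0.1]]'; python3 -c "
from h import *
st();plan([509.4,235.3,145],1.545,1)
"
```

```text
clock: 29.45
eef_pos: [510.5, 235.7, 145.4]
tcp_rot: [-1.574, -0.002, 1.545]
contact_force: [-0.1, -1.2, -0.4]
opening: 0.611
t 29.45 p [510.5 235.7 145.4] rpy [-1.574 -0.002  1.545] F [-0.1 -1.2 -0.4] T [ 0.04 -0.02  0.02] op 0.611 q [ 0.43  0.37  1.86  0.    0.91 -1.12]
[0.2,-0,0.1,-0.05,0.04,0.11,G],
tot deg [ 0.19009055 -0.01986501  0.11513218] end err [ 0.05037623  0.03207235 -0.01086938]
```

```bash
python3 -m crank '[[0,0,0,0,0,0,0.1],[0,0,0,0,0,0,0.1],[0,0,0,0,0,0,0.1],[0,0,0,0,0,0,0.1],[0,0,0,0,0,0,0.1],[0,0,0,0,0,0,0.1],[0,0,0,0,0,0,0.1],[0,0,0,0,0,0,0.1],[0,0,0,0,0,0,0.1],[0,0,0,0,0,0,0.1]]'; python3 -c "
from h import *
st();plan([509.4,235.3,145],1.545,1)
im=cams.grab_frame('scene'); crop(im,355,150,85,115,5,'s25'); cv2.imwrite('pics/s25f.png',im)
im=cams.grab_frame('top'); crop(im,420,110,110,130,4,'t25'); cv2.imwrite('pics/t25f.png',im)
"
```

```text
clock: 30.28
eef_pos: [509.2, 235.2, 143.1]
tcp_rot: [-1.57, -0.0, 1.545]
contact_force: [0.4, -0.1, -1.0]
opening: 0.609
t 30.28 p [509.2 235.2 143.1] rpy [-1.57  -0.     1.545] F [ 0.4 -0.1 -1. ] T [-0.06 -0.04  0.04] op 0.609 q [ 0.43  0.37  1.86  0.    0.91 -1.12]
[-0,-0,0,0.02,-0.19,-0.02,G],
tot deg [-0.02604992 -0.01808366  0.00801753] end err [ 0.0014186  -0.04660494  0.0429248 ]
```

View pics/s25.png

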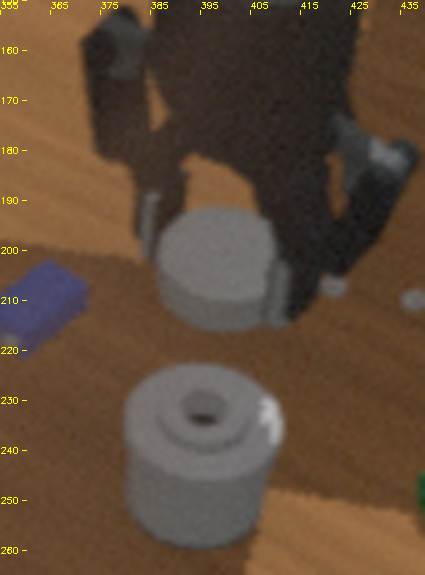

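View pics/t25.png

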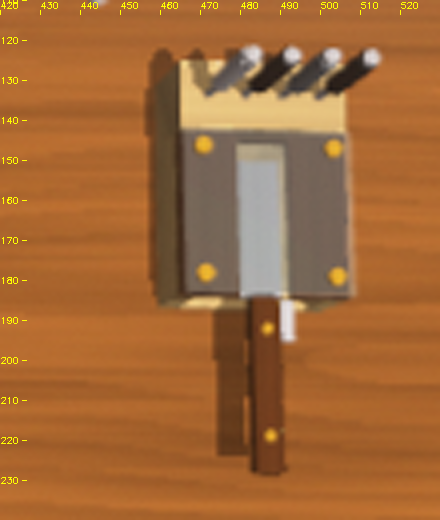

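View pics/s25f.png

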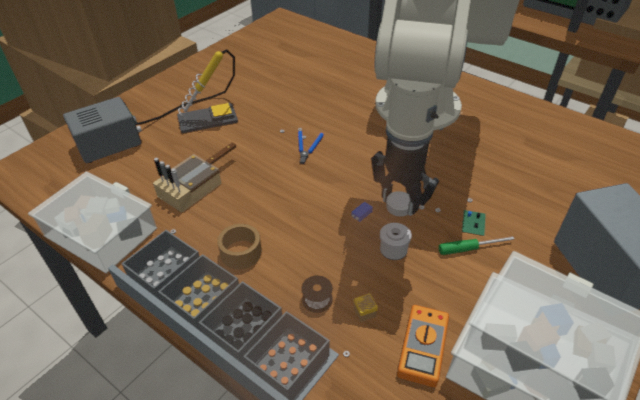

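```bash
python3 -c "
from h import *
print(back('top',[[485,228.3],[486,218.8],[485.5,192]],46), back('top',[[484.5,149.5]],38.5), back('top',[[486,183.7]],49))
im=cv2.imread('pics/t25f.png'); crop(im,465,140,40,95,6,'t25z')
a=cv2.imread('pics/scene0.png').astype(int); b=cv2.imread('pics/s25f.png').astype(int)
print('scene diffs', [ (n,int(np.abs(a[y-8:y+8,x-8:x+8]-b[y-8:y+8,x-8:x+8]).mean())) for n,x,y in [('spool',317,292),('tape',239,246),('meter',425,340),('cutters',305,150),('fuse',365,305),('batt',361,211),('driver',460,247)]])
"
```

```text
[[ 487.0649101  -255.28406173   46.        ]
 [ 507.11949633 -258.2719305    46.        ]
 [ 564.31088112 -259.73573795   46.        ]] [[ 659.19953858 -264.48043073   38.5       ]] [[ 581.67624439 -260.4665364    49.        ]]
scene diffs [('spool', 2), ('tape', 4), ('meter', 4), ('cutters', 4), ('fuse', 40), ('batt', 25), ('driver', 9)]
```

View pics/t25z.png

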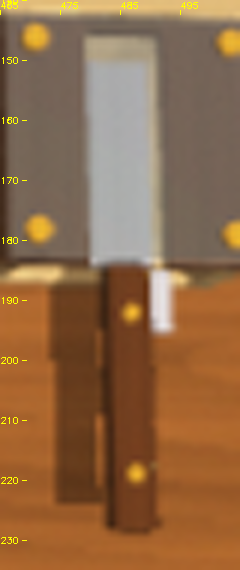

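The blade tip measures x=659 (expected 658) and the handle end 487 (expected 488), so the scraper is home. The bystanders look unmoved apart from the arm's shadow on the battery and carton.

```bash
python3 -c "
from h import *
order.sign_off(); st()"
```

```text
the job is handed in; nothing more can be done
the job is handed in; nothing more can be done
```

The job is done and handed in at about 30 s on the robot's clock. The sign-off gave no verdict, so what follows rests on my own checks.

- **Scraper:** it is in the rack slot blade first and let go. The shoulder met the cover with about 5 N at x=536 mm, against a predicted 536.5 mm. Afterwards the blade tip and handle end measured within about 1 mm of where they should be when fully home.
- **Lids:** I carried the pair by the brim and lowered it until light contact, a change of about 3 N, at the expected seating height. I then lifted the outer lid off by itself. The picture shows the inner lid flush and level on the tin.
- **Finish:** the gripper holds the outer lid about 80 mm above where it sat, level to within 0.1° by the tool pose and centred over the tin.
- **Bystanders:** they look unmoved. A before/after image comparison differed at the battery and the carton, which I put down to the arm's shadow because their positions look the same.
- **Disagreements:** the two cameras disagreed by 2–3 mm, so I used their mean with force feedback. The top view was blocked during seating, so I checked that only from the scene camera, force and height. I never identified a small white patch in front of the rack; it did not get in the way.

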